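# Cap a righted candle with a nested lid set and lift off the outer lid

### The arm

A 6-joint arm with a two-finger parallel gripper is mounted at the origin on the work surface. World frame = base frame: x ahead of the robot, y to its left, z up, the work surface at z = 0. Lengths are in mm, angles in rad, forces in N, time in s.
With the tool pointing down it reaches from about 350 to 975 mm from the base axis. Payload 7.1 kg.
Tool frame: the origin (TCP) lies at the very end of the fingers, on their centre line; the grasp point (between the pads) lies 19 mm behind it; y points along the fingers, x is the direction in which the jaws open and shut, and the axes are right-handed (so a half turn about y gives the same grasp; the last joint's range is limited). The gripper opens to 88 mm and grips with 3 to 60 N. Pads are 20 mm wide; open, the fingers measure 115 mm over their backs; the gripper's body (75 mm by 178 mm) begins 61 mm behind the grasp point.
Start: joints at [-1.248, 0.423, 1.63, -0, 1.089, -0.019], TCP at [209.507, -588.822, 191.675] pointing down, gripper open.
Joint ranges: [-3, 3], [-0.9, 2.11], [0.09, 2.58], [-1.31, 4.45], [0.11, 2.69], [-2.54, 2.54]. Speed limits (rad/s): [2.39, 2.39, 3.01, 3.14, 3.14, 3.14].

### API

Orientations are given as a rotation vector (axis times angle).
In Python, from workcell import ctrl gives the robot as it stands. The module is installed in compiled form; this text tells all that it offers.
- The arm moves only by the tool jog_arm, never from a script. Its argument "steps" is a list of rows, each an object with "turn": the turn, a rotation vector about the world's x, y, z scaled (see below), a list of three; "dp": the shift along the world's x, y, z scaled (see below), a list of three; "claw": the opening, from 0 (shut) to 1 (fully open). In form: [{"turn": [wx, wy, wz], "dp": [x, y, z], "claw": claw}, ...]. A call has 1 to 12 rows; each row is the pose to reach, as a shift and turn from the pose measured when the call began, turning the shorter way round; what a row does not reach only later rows make up. The controller multiplies each number of a shift by 80 mm and each number of a turn by pi rad. A row lasts 1/12 s, in which the tool goes at most 41.7 mm and 7.16 degrees, less where a joint would pass 70% of its speed; a pose out of reach is approached as far as the arm can. A call with a number of a shift or a turn outside -1 to 1 is refused whole. A call with a gripper value outside its range is refused whole. The fingers move at their own pace and stop on an object; the grip force is fixed at half the most. Time passes only in rows, so rows that repeat a pose let the fingers close. It gives the time, the measured TCP pose, the force and the opening at its end, in the units of the state.
- ctrl.get_obs(): the state, without advancing time (a new reading comes with each control period).
- ctrl.get_image(name): name is "scene" or "top" or "wrist"; returns a dict with "img" (420x560x3 uint8, red, green, blue), "range_z" (420x560 float32, mm along the optical axis (not along the pixel's ray), 0 where there is no reading), "fovy" (degrees; the focal length in pixels is half the picture's height over the tangent of half this angle, whatever the lens; pixels are square), "cx", "cy" (the principal point, pixels), "dist_coeffs" ([k1, k2, p1, p2, k3] as OpenCV has them; the pictures are not rectified), "camera_from_world" (4x4, takes a point from world to camera coordinates); the wrist camera has in their place "hand_eye" (4x4, takes a point from camera to tool coordinates, whose origin is the TCP and whose axes are the tool frame's). Camera axes: x right, y down, z forward; pixel columns grow to the right and rows downward; lengths in mm; the calibration is good to about 2 mm. A picture is of the moment at which its call begins: read the wrist's pose just before it.
- ctrl.close_job(): hands the job in, once; it reports no verdict.
The state is a dict: "t": time; "qpos": joint angles; "qvel": joint speeds; "joint_torque": joint torques, N m; "ee_pos": TCP position; "orientation": TCP orientation; "ft_force": force on the tool from outside, world axes, zero at the start; "moment": the same for the moment, N m; "width": finger opening in mm.
Only numpy, scipy, OpenCV 4.12 (cv2) and the standard library are available. Lean on these libraries where they do the work, as an engineer would, in place of code of your own. Each camera call takes 0.05 s, during which the arm holds its last target.

### The job

One amber candle has fallen over on the finishing bench: stand it upright on the bench and let go of it. Then bring the nested lid set over from the grey rack as one, pinching the pale inner lid at the two thumb flats of the dark outer lid so that both come together, lower it gently until the inner lid is fully seated in the glass, and let go. Finally take the dark outer lid alone by its knob and lift it off for branding, leaving the inner lid seated undisturbed: finish while still holding the outer lid, level and still, at least 5 cm clear above the inner lid and over the candle, with everything else on the bench left where it is.

Things in the scene. Friction and masses are not known exactly. Their poses are not given: they have to be found in the camera images.
- candle (a point): the toppled candle: an amber glass filled with firm wax, 55 mm outside diameter, 78 mm high, about 270 g, wall 3.5 mm (48 mm bore), the wax 22 mm below the rim. It starts lying on its side on the bench. The point is its centre, half-way up (39 mm from base and rim); its z axis runs along the glass from base to mouth (it points up when the candle stands)
- inner_lid (a point): pale inner lid of the nested set, 34 g: wooden disc 62 mm across, 14 mm thick, with a tapered cork plug (40 mm across, 10 mm long) below. Starts in one of the rack's two seats, disc lying on the rack's top, plug in the hole. Point: centre of the disc, 7 mm above its underside, z up. Seated, the disc lies on the glass's rim, this point 46 mm above the candle's; the plug has 4 mm play all round
- outer_lid (a point): dark outer lid lying loose on the inner lid, 45 g: 70 mm round, 6 mm plate, skirt 10 mm down round the disc, knob 23 mm across, 20 mm high. Thumb flats at its +x and -x (58 mm apart, 38 long) bare the 62 mm inner disc, whose edge stands 2 mm proud: a pinch there along x carries both lids; a pinch on the knob lifts this one alone. Point: knob centre, 10 mm above the plate, 23 above the inner point
- lid_rack: the grey lid rack, a board 90 x 240 x 18 mm, fixed on the bench, with two round holes (46 mm) 60 mm either side of its middle along its y axis, one with the nested lid set, the other with the spare inner lid. The point is the centre of its underside
- lid_spare: a spare pale inner lid without outer lid, in the other seat of the rack, leave it there. The point is the middle of the disc's underside
- candle_a: a finished candle standing with its inner lid on, 62 mm wide, 92 mm high, leave it. The point is the centre of its underside
- candle_b: a second finished candle, the same, leave it. The point is the centre of its underside
- scent_bottle: a brown scent bottle, 54 mm diameter, 125 mm high, leave it. The point is the centre of its underside
- gift_box: a teal gift box, 77 x 77 x 98 mm, leave it. The point is the centre of its underside
- wick_tin: a low round metal wick tin, 78 mm diameter, 26 mm high, leave it. The point is the centre of its underside
- spatula: a spatula lying on the bench along its x axis, 280 mm long, leave it. The point is at the middle of its length, on the bench
There are look-alikes about, which are no part of the job. What is shaped like the part that bears candle but blue or purple is not meant. What is shaped like the part that bears outer_lid but green is not meant.

How it is judged (in metres and radians):
On the way, in this order (a step that is already met when the one before it is completed fails the run):
1. the candle stands upright on the bench, let go (angle between candle's own z axis and vertical below 0.08 rad and height (world z) of candle between 0.036 and 0.0425 m and contact force between the fingers and candle_jar below 0.1 N and linear speed of candle_jar below 0.02 m/s), for 0.2 s.
2. the nested lids, still held, are lowered together until the inner lid is on the glass or within 4 mm of it (angle between candle's own z axis and vertical below 0.08 rad and height (world z) of candle between 0.036 and 0.0425 m and z of outer_lid in the frame of inner_lid between 0.02 and 0.026 m and horizontal distance between outer_lid and inner_lid below 0.006 m and z of inner_lid in the frame of candle below 0.05 m and horizontal distance between inner_lid and candle below 0.007 m and contact force between the fingers and lid_inner above 0.5 N), for 0.1 s.
3. the inner lid is fully seated in the glass with the outer lid still on it, both let go (angle between candle's own z axis and vertical below 0.08 rad and height (world z) of candle between 0.036 and 0.0425 m and z of inner_lid in the frame of candle between 0.043 and 0.0485 m and horizontal distance between inner_lid and candle below 0.007 m and angle between the z axis of inner_lid and the z axis of candle, either way round below 0.08 rad and z of outer_lid in the frame of inner_lid between 0.02 and 0.026 m and horizontal distance between outer_lid and inner_lid below 0.006 m and contact force between the fingers and lid_inner below 0.1 N and contact force between the fingers and lid_outer below 0.1 N), for 0.2 s.
At the end, for the whole second after the job is handed in: candle upright (4.5 deg) on the bench, inner lid seated in it (within 2.5 mm down, 7 mm sideways), both untouched and at rest; outer lid held by the gripper, level (10 deg), still, within 80 mm of the candle's axis, its knob 70 mm or more above the inner lid's centre (23 when nested) (all of step 1 and z of inner_lid in the frame of candle between 0.043 and 0.0485 m and horizontal distance between inner_lid and candle below 0.007 m and angle between the z axis of inner_lid and the z axis of candle, either way round below 0.08 rad and z of outer_lid in the frame of inner_lid above 0.07 m and horizontal distance between outer_lid and candle below 0.08 m and angle between outer_lid's own z axis and vertical below 0.17 rad and contact force between the fingers and lid_outer above 0.5 N and contact force between lid_outer and lid_inner below 0.05 N and contact force between the fingers and lid_inner below 0.1 N and linear speed of lid_outer below 0.03 m/s and linear speed of lid_inner below 0.02 m/s); the arm keeps its last pose, push and grip.
It fails at once if the outer lid comes off the inner lid while the inner lid is not seated in the glass ((z of outer_lid in the frame of inner_lid above 0.038 m or horizontal distance between outer_lid and inner_lid above 0.015 m) and not (z of inner_lid in the frame of candle between 0.043 and 0.0485 m and horizontal distance between inner_lid and candle below 0.007 m and angle between the z axis of inner_lid and the z axis of candle, either way round below 0.08 rad)).
It fails at once if the lid is pressed or dropped hard on the glass (over 30 N) (contact force between lid_inner and candle_jar above 30 N).
It fails at once if a finished candle or the spare inner lid is pushed more than 3 cm or tipped (distance of any of candle_a, candle_b, lid_spare from where it was at the start of the episode above 0.03 m or angle between any of candle_a, candle_b, lid_spare's own z axis and vertical above 0.35 rad).
It fails at once if the bottle, gift box, wick tin or spatula is pushed more than 3 cm or tipped (distance of any of scent_bottle, gift_box, wick_tin, spatula from where it was at the start of the episode above 0.03 m or angle between any of scent_bottle, gift_box, wick_tin, spatula's own z axis and vertical above 0.35 rad).
It also fails if it takes over 72 s, if anything falls off the work surface, if the arm or the gripper's body presses on something with over 40 N, if the wrist force passes 120 N, or if a joint passes its speed limit or range.

## Working session

There is one attempt and no reset: what is moved stays moved. The work goes in short steps, Python scripts to look and compute and a tool call to move; the robot and the scene stay as the last step left them, time stands still between calls to the robot, and variables do not carry over. Pictures are saved under pics/ and viewed, and the job is handed in when it is done.

Besides the shell and the picture viewer there is one more tool, called by a JSON object that holds its "name" and its "arguments". jog_arm: Moves the arm, as the interface text tells. Its arguments: {"type":"object","properties":{"steps":{"type":"array","items":{"type":"object","properties":{"turn":{"type":"array","items":{"type":"number"}},"dp":{"type":"array","items":{"type":"number"}},"claw":{"type":"number"}}}}},"required":["steps"]}

```bash
mkdir -p pics
cat > h.py <<'E'
import numpy as np, cv2
from scipy.spatial.transform import Rotation as R
from workcell import ctrl
def K(d):
    f=d["img"].shape[0]/2/np.tan(np.radians(d["fovy"])/2)
    return np.array([[f,0,d["cx"]],[0,f,d["cy"]],[0,0,1.]])
def cam2world(d,obs=None):
    if "camera_from_world" in d: return np.linalg.inv(np.array(d["camera_from_world"]))
    T=np.eye(4);T[:3,:3]=R.from_rotvec(obs["orientation"]).as_matrix();T[:3,3]=obs["ee_pos"]
    return T@np.array(d["hand_eye"])
def rays(d,uv,T):
    n=cv2.undistortPoints(np.array(uv,float).reshape(-1,1,2),K(d),np.array(d["dist_coeffs"],float)).reshape(-1,2)
    n=np.c_[n,np.ones(len(n))]
    return T[:3,3],n@T[:3,:3].T
def onz(d,uv,T,z):
    o,r=rays(d,uv,T); return o+r*((z-o[2])/r[:,2])[:,None]
def cloud(d,T):
    h,w=d["range_z"].shape; v,u=np.mgrid[:h,:w]
    o,r=rays(d,np.c_[u.ravel(),v.ravel()],T)
    P=(o+r*d["range_z"].reshape(-1,1)).reshape(h,w,3); P[d["range_z"]==0]=np.nan
    return P
def proj(d,P,T):
    Ti=np.linalg.inv(T); r=cv2.Rodrigues(Ti[:3,:3])[0]
    return cv2.projectPoints(np.array(P,float).reshape(-1,1,3),r,Ti[:3,3],K(d),np.array(d["dist_coeffs"],float))[0].reshape(-1,2)
def shot(name):
    o=ctrl.get_obs(); d=ctrl.get_image(name); return d,cam2world(d,o),o
def save(d,fn): cv2.imwrite("pics/"+fn,d["img"][:,:,::-1])
E
python3 - <<'E'
from h import *
for n in ["scene","top","wrist"]:
    d,T,o=shot(n); save(d,n+"1.png"); np.savez("/tmp/%s1.npz"%n,T=T,**d); print(n,d["fovy"],d["cx"],d["cy"],d["dist_coeffs"],T.round(2).tolist())
print(o)
E
```

```text
scene 55.81693154627268 280.8219644924506 217.0272568212412 [-0.10406149  0.          0.          0.          0.        ] [[-0.48, 0.58, -0.66, 1238.18], [0.88, 0.32, -0.36, 391.19], [0.0, -0.75, -0.66, 735.4], [0.0, 0.0, 0.0, 1.0]]
top 54.73576382555122 280.0374932607426 201.9878334128755 [-0.03260803  0.          0.          0.          0.        ] [[0.01, -0.99, 0.12, 436.48], [-1.0, -0.01, 0.01, 6.74], [-0.01, -0.12, -0.99, 1131.01], [0.0, 0.0, 0.0, 1.0]]
wrist 59.71010164062864 282.9891890654564 217.6271131142097 [0.00213102 0.         0.         0.         0.        ] [[0.34, -0.91, -0.25, 278.42], [-0.94, -0.32, -0.09, -563.14], [-0.0, 0.27, -0.96, 383.9], [0.0, 0.0, 0.0, 1.0]]
{'t': 0.1, 'qpos': array([-1.24800189e+00,  4.23740987e-01,  1.63059959e+00, -1.45980012e-05,
        1.08861550e+00, -1.90141177e-02]), 'qvel': array([-0.00174128, -0.00100739, -0.00103195, -0.0007539 , -0.00076174,
        0.00070638]), 'joint_torque': array([-7.68972277e-04, -5.45616031e+01, -2.74323946e+01,  6.43962482e-02,
        1.88099546e-02, -4.90864556e-05]), 'ee_pos': array([ 209.33417072, -588.32438014,  190.99959355]), 'orientation': array([-1.35092163,  0.95462288, -0.9527925 ]), 'ft_force': array([ 0.34860405,  0.09692786, -0.39182795]), 'moment': array([-0.03870363,  0.0004729 , -0.00277882]), 'width': 87.88676061170581}
```

```bash
sleep 1; ls pics
```

```text
scene1.png
top1.png
wrist1.png
```

View pics/top1.png

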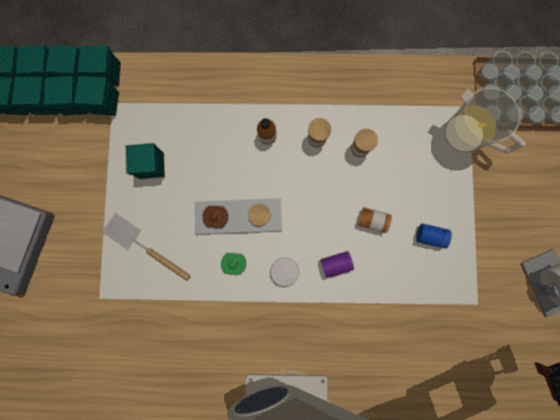

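View pics/scene1.png

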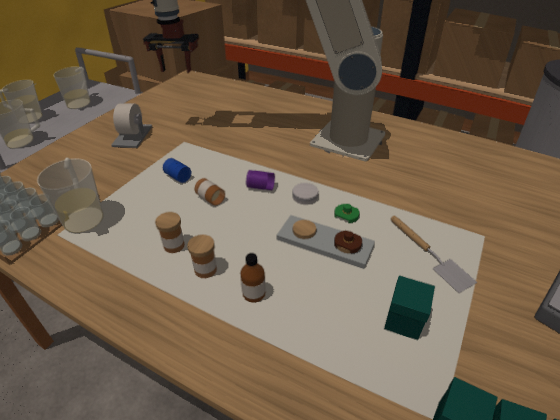

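View pics/wrist1.png

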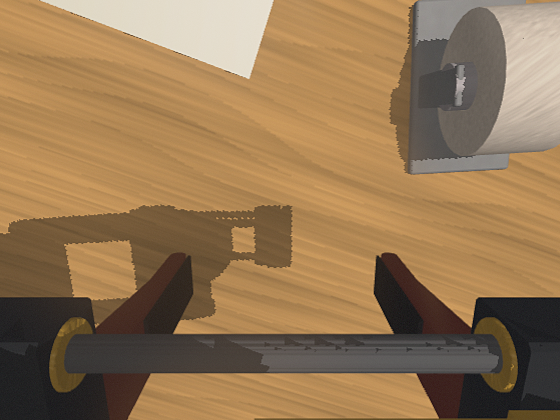

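The top view shows the amber candle at (375,220), the nested lids at (215,216), the spare at (260,215), and look-alikes in blue, purple and green. Next I'll zoom in and measure.

Run:
```python
from h import *
L=lambda n:{k:v for k,v in np.load(f"/tmp/{n}1.npz").items()}
d=L("top");T=d["T"];P=cloud(d,T)
c=d["img"][190:250,345:405]; c2=d["img"][190:250,185:290]
s=L("scene"); c3=s["img"][170:215,185:235]; c4=s["img"][210:270,270:380]
a=np.hstack([cv2.resize(x[:,:,::-1],None,fx=f,fy=f,interpolation=cv2.INTER_CUBIC) for x,f in((c,6),(cv2.resize(c3,(60,54)),6)) for x in [cv2.copyMakeBorder(x,0,60-x.shape[0],0,0,0)]])
cv2.imwrite("pics/z1.png",a)
cv2.imwrite("pics/z2.png",np.hstack([cv2.resize(c2[:,:,::-1],(400,230),interpolation=2),cv2.resize(c4[:,:,::-1],(400,230),interpolation=2)]))
# clusters above bench
for nm in("top","scene"):
    d=L(nm);T=d["T"];P=cloud(d,T)
    z=P[:,:,2]; m=((z>8)&(z<200)&(P[:,:,0]>340)&(P[:,:,0]<800)&(abs(P[:,:,1])<460)).astype(np.uint8)
    n,l,st,ce=cv2.connectedComponentsWithStats(m)
    print(nm,"bench z",np.nanmedian(z[(P[:,:,0]>400)&(P[:,:,0]<700)&(abs(P[:,:,1])<400)]))
    for i in range(1,n):
        if st[i,4]<60: continue
        Q=P[l==i]; print(st[i],ce[i].round(),"min",np.percentile(Q,2,axis=0).round(),"max",np.percentile(Q,98,axis=0).round(), "col",d["img"][l==i].mean(0).round())
```

```text
top bench z 1.9322903740205675
[443 106  34  40 673] [458. 129.] min [ 730. -459.   13.] max [ 797. -433.  167.] col [144. 136. 112.]
[257 118  20  27 429] [267. 131.] min [737.  34.  15.] max [779.  84. 128.] col [77. 58. 42.]
[308 118  23  30 529] [318. 132.] min [ 730. -107.   16.] max [786. -54.  96.] col [134. 110.  78.]
[351 129  27  29 569] [364. 142.] min [ 703. -230.   16.] max [ 758. -175.   96.] col [132. 109.  78.]
[ 125  143   40   36 1264] [144. 161.] min [635. 349.  14.] max [712. 427. 102.] col [24. 66. 58.]
[ 195  198   88   36 2837] [238. 215.] min [490.  21.  15.] max [580. 252.  52.] col [135. 126. 114.]
[357 206  35  27 620] [375. 219.] min [ 496. -273.   14.] max [ 556. -195.   58.] col [132. 108.  85.]
[416 223  36  26 685] [433. 235.] min [ 457. -431.   16.] max [ 515. -354.   58.] col [ 38.  65. 114.]
[134 240  57  40 397] [166. 262.] min [361. 269.  10.] max [457. 416.  23.] col [137. 114.  85.]
[320 250  34  28 625] [337. 264.] min [ 377. -171.   31.] max [438. -93.  58.] col [ 92.  52. 105.]
[221 252  26  23 482] [233. 263.] min [377. 114.  12.] max [431. 
[... 650 characters left out ...]
 119. 116.]
[334 204  25  18 335] [346. 212.] min [380. 119.  10.] max [433. 184.  36.] col [38. 87. 44.]
[156 212  28  40 819] [170. 231.] min [ 710. -223.   10.] max [ 761. -171.   94.] col [100.  79.  58.]
[ 276  215   99   53 2516] [327. 240.] min [491.  27.  10.] max [582. 259.  55.] col [105.  95.  85.]
[390 216  53  48 370] [413. 235.] min [368. 274.   9.] max [461. 425.  23.] col [122.  98.  73.]
[187 234  30  43 965] [203. 254.] min [ 734. -101.   10.] max [789. -47.  95.] col [104.  83.  61.]
[240 253  25  49 938] [252. 278.] min [754.  47.  12.] max [793.  91. 127.] col [76. 57. 43.]
[ 385  276   50   63 2110] [410. 306.] min [641. 358.  12.] max [716. 432. 101.] col [15. 49. 43.]
```

View pics/z1.png

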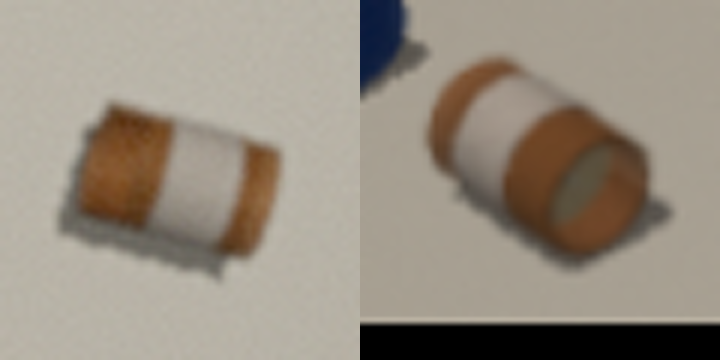

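View pics/z2.png

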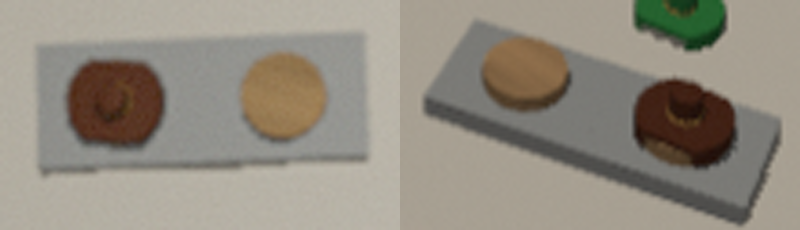

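The amber candle's open mouth points to +y (left in the top view). The nested set's flats face ±x, roughly. Next is the candle's axis.

Run:
```python
from h import *
from scipy.optimize import least_squares
L=lambda n:{k:v for k,v in np.load(f"/tmp/{n}1.npz").items()}
for nm,off in(("top",1.9),("scene",1.6)):
    d=L(nm);T=d["T"];P=cloud(d,T)-[0,0,off]
    m=(abs(P[:,:,0]-530)<60)&(abs(P[:,:,1]+234)<65)&(P[:,:,2]>20)
    Q=P[m]
    if nm=="scene":  # outer side only: drop mouth end region
        pass
    def f(p):
        n=np.array([-np.sin(p[0]),np.cos(p[0])]); w=(Q[:,:2]-[526,-234])@n-p[1]
        return np.hypot(w,Q[:,2]-27.5)-27.5
    r=least_squares(f,[np.radians(75),0],loss="soft_l1",f_scale=1)
    a=np.array([np.cos(r.x[0]),np.sin(r.x[0])]);n=np.array([-a[1],a[0]])
    s=(Q[:,:2]-[526,-234])@a; lo,hi=np.percentile(s,[1,99]); mid=np.array([526,-234])+n*r.x[1]+a*(lo+hi)/2
    print(nm,"az",np.degrees(r.x[0]),"mid",mid,"len",hi-lo,"res",np.abs(r.fun).mean())
o=ctrl.get_obs();M=R.from_rotvec(o["orientation"]).as_matrix();print(M.round(3))
```

```text
top az 75.00277760844199 mid [ 527.59524552 -235.16956285] len 77.59038497430802 res 1.4469746004822464
scene az 73.94001395607279 mid [ 525.43054498 -230.15778841] len 76.74553374339729 res 2.523525322604628
[[ 0.335 -0.     0.942]
 [-0.942  0.001  0.335]
 [-0.001 -1.     0.   ]]
```

{"name": "jog_arm", "arguments": {"steps": [{"turn": [0,0,0.305],"dp": [0.7,0.88,0],"claw": 1},{"turn": [0,0,0.305],"dp": [0.7,0.88,0],"claw": 1},{"turn": [0,0,0.305],"dp": [0.7,0.88,0],"claw": 1},{"turn": [0,0,0.305],"dp": [0.7,0.88,0],"claw": 1},{"turn": [0,0,0.305],"dp": [0.7,0.88,0],"claw": 1},{"turn": [0,0,0.305],"dp": [0.7,0.88,0],"claw": 1},{"turn": [0,0,0.305],"dp": [0.7,0.88,0],"claw": 1},{"turn": [0,0,0.305],"dp": [0.7,0.88,0],"claw": 1},{"turn": [0,0,0.305],"dp": [0.7,0.88,0],"claw": 1}]}}

```text
t: 0.9
ee_pos: [265.3, -517.8, 190.8]
orientation: [-1.56, 0.211, -0.209]
ft_force: [-0.1, -0.5, 0.5]
width: 87.7
```

{"name": "jog_arm", "arguments": {"steps": [{"turn": [0,0,0],"dp": [0.7,0.88,0],"claw": 1},{"turn": [0,0,0],"dp": [0.7,0.88,0],"claw": 1},{"turn": [0,0,0],"dp": [0.7,0.88,0],"claw": 1},{"turn": [0,0,0],"dp": [0.7,0.88,0],"claw": 1}]}}

```text
t: 1.23
ee_pos: [322.4, -445.6, 190.7]
orientation: [-1.559, 0.211, -0.208]
ft_force: [0.2, -0.4, 0.4]
width: 87.9
```

{"name": "jog_arm", "arguments": {"steps": [{"turn": [0,0,0],"dp": [0.7,0.88,0],"claw": 1},{"turn": [0,0,0],"dp": [0.7,0.88,0],"claw": 1},{"turn": [0,0,0],"dp": [0.7,0.88,0],"claw": 1},{"turn": [0,0,0],"dp": [0.7,0.88,0],"claw": 1}]}}

```text
t: 1.57
ee_pos: [379.2, -374.4, 190.8]
orientation: [-1.56, 0.21, -0.207]
ft_force: [-0.3, -0.5, -0.0]
width: 87.7
```

{"name": "jog_arm", "arguments": {"steps": [{"turn": [0,0,0],"dp": [0.7,0.88,0],"claw": 1},{"turn": [0,0,0],"dp": [0.7,0.88,0],"claw": 1},{"turn": [0,0,0],"dp": [0.7,0.88,0],"claw": 1},{"turn": [0,0,0],"dp": [0.7,0.88,0],"claw": 1}]}}

```text
t: 1.9
ee_pos: [435.9, -304.2, 190.8]
orientation: [-1.56, 0.209, -0.206]
ft_force: [-0.8, -0.4, -0.1]
width: 87.6
```

{"name": "jog_arm", "arguments": {"steps": [{"turn": [0,0,0],"dp": [0.68,0.86,0],"claw": 1},{"turn": [0,0,0],"dp": [0.68,0.86,0],"claw": 1},{"turn": [0,0,0],"dp": [0.68,0.86,0],"claw": 1},{"turn": [0,0,0],"dp": [0.68,0.86,0],"claw": 1}]}}

```text
t: 2.23
ee_pos: [490.6, -236.0, 190.8]
orientation: [-1.561, 0.207, -0.205]
ft_force: [-0.4, 0.4, 0.5]
width: 87.7
```

{"name": "jog_arm", "arguments": {"steps": [{"turn": [-0.241,0.067,0],"dp": [0.68,0.86,-0.5],"claw": 1},{"turn": [-0.241,0.067,0],"dp": [0.68,0.86,-0.5],"claw": 1},{"turn": [-0.241,0.067,0],"dp": [0.68,0.86,-0.5],"claw": 1},{"turn": [-0.241,0.067,0],"dp": [0.68,0.86,-0.5],"claw": 1},{"turn": [-0.241,0.067,0],"dp": [0.68,0.86,-0.5],"claw": 1},{"turn": [-0.241,0.067,0],"dp": [0.68,0.86,-0.5],"claw": 1},{"turn": [-0.241,0.067,0],"dp": [0.68,0.86,-0.5],"claw": 1},{"turn": [-0.241,0.067,0],"dp": [0.68,0.86,-0.5],"claw": 1},{"turn": [-0.241,0.067,0],"dp": [0.68,0.86,-0.5],"claw": 1}]}}

```text
t: 2.98
ee_pos: [544.3, -168.5, 149.6]
orientation: [-2.337, 0.319, -0.117]
ft_force: [-0.9, 0.7, -0.2]
width: 87.7
```

```bash
cat >> h.py <<'E'
def goto(o,tcp,M=None):
    M0=R.from_rotvec(o["orientation"])
    dp=(np.array(tcp)-o["ee_pos"])/80
    t=(R.from_matrix(M)*M0.inv()).as_rotvec()/np.pi if M is not None else np.zeros(3)
    print("dp",dp.round(3).tolist(),"turn",t.round(3).tolist(),"deg",np.linalg.norm(t)*180)
def tool(az,th):
    # jaw axis az (deg); pointing down tilted th deg toward -a (a=jaw rotated +90)
    j=np.array([np.cos(np.radians(az)),np.sin(np.radians(az)),0]);a=np.array([-j[1],j[0],0]);t=np.radians(th)
    y=-a*np.sin(t)-np.array([0,0,np.cos(t)]); return np.c_[j,y,np.cross(j,y)]
E
python3 - <<'E'
from h import *
d,T,o=shot("wrist");save(d,"w2.png");print(o["qpos"].round(2),o["ee_pos"])
M=tool(-15.5,45); G=np.array([530.2,-221.4,27.5]); 
goto(o,G+M[:,1]*19-M[:,1]*40,M); goto(o,G+M[:,1]*19,M)
P=cloud(d,T); m=(abs(P[:,:,0]-530)<60)&(abs(P[:,:,1]+234)<65)&(P[:,:,2]>20)
Q=P[m]
from scipy.optimize import least_squares
def f(p):
        n=np.array([-np.sin(p[0]),np.cos(p[0])]); w=(Q[:,:2]-[526,-234])@n-p[1]
        return np.hypot(w,Q[:,2]-27.5)-27.5
r=least_squares(f,[np.radians(75),0],loss="soft_l1",f_scale=1)
a=np.array([np.cos(r.x[0]),np.sin(r.x[0])]);n=np.array([-a[1],a[0]])
s=(Q[:,:2]-[526,-234])@a; lo,hi=np.percentile(s,[1,99]); mid=np.array([526,-234])+n*r.x[1]+a*(lo+hi)/2
print("az",np.degrees(r.x[0]),"mid",mid,"len",hi-lo,"res",np.abs(r.fun).mean(),len(Q), "bench",np.nanmedian(P[(P[:,:,2]<8)][:,2]))
E
```

```text
[ 0.08  0.59  1.74 -0.77  1.26  0.76] [ 544.31606881 -168.45725647  149.58830926]
dp [-0.127, -0.483, -1.34] turn [-0.001, -0.003, -0.001] deg 0.6526130458253359
dp [-0.221, -0.824, -1.694] turn [-0.001, -0.003, -0.001] deg 0.6526130458253359
az 75.06550997170643 mid [ 524.74771956 -232.07292889] len 76.54011043508203 res 2.560729647946968 4012 bench 0.34375052685746255
```

View pics/w2.png

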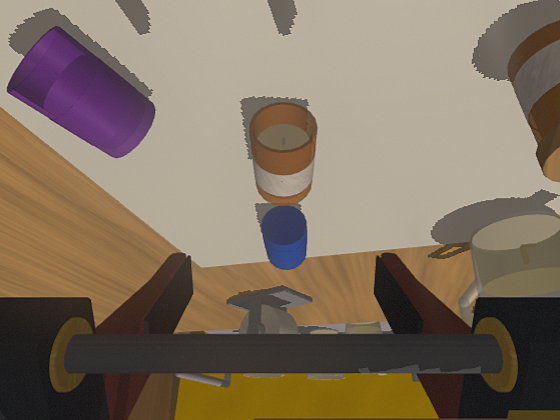

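The wrist view shows the amber mouth centred between the fingers at (283,125), with the wax visible inside. I'll descend and grip.

{"name": "jog_arm", "arguments": {"steps": [{"turn": [0,-0.003,0],"dp": [-0.11,-0.41,-0.85],"claw": 1},{"turn": [0,-0.003,0],"dp": [-0.11,-0.41,-0.85],"claw": 1},{"turn": [0,-0.003,0],"dp": [-0.11,-0.41,-0.85],"claw": 1},{"turn": [0,-0.003,0],"dp": [-0.11,-0.41,-0.85],"claw": 1}]}}

```text
t: 3.37
ee_pos: [534.2, -204.0, 82.7]
orientation: [-2.334, 0.32, -0.131]
ft_force: [0.2, 0.5, -0.3]
width: 87.8
```

{"name": "jog_arm", "arguments": {"steps": [{"turn": [0,0,0],"dp": [-0.06,-0.21,-0.42],"claw": 1},{"turn": [0,0,0],"dp": [-0.06,-0.21,-0.42],"claw": 1},{"turn": [0,0,0],"dp": [-0.11,-0.41,-0.84],"claw": 1},{"turn": [0,0,0],"dp": [-0.11,-0.41,-0.84],"claw": 1},{"turn": [0,0,0],"dp": [-0.11,-0.41,-0.84],"claw": 1}]}}

```text
t: 3.78
ee_pos: [525.2, -237.1, 16.6]
orientation: [-2.334, 0.322, -0.131]
ft_force: [-0.4, 0.4, 0.4]
width: 88.0
```

Run:
```python
from h import *
d,T,o=shot("wrist");save(d,"w3.png");print(o["qpos"].round(2),o["ee_pos"],o["ft_force"])
M=tool(-15.5,45); G=np.array([530.2,-221.4,27.5]); 
goto(o,G+M[:,1]*19,M)
```

```text
[-0.03  0.79  1.8  -0.92  1.03  0.92] [ 525.24626187 -237.07462003   16.62314715] [-0.36976758  0.40719906  0.35204797]
dp [0.017, 0.034, -0.032] turn [-0.001, -0.0, 0.001] deg 0.3204944342718542
```

View pics/w3.png

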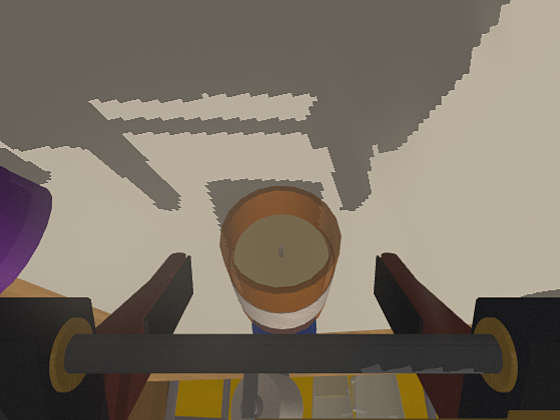

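The glass sits centred between the fingers. I'll correct slightly and close.

{"name": "jog_arm", "arguments": {"steps": [{"turn": [0,0,0],"dp": [0.02,0.03,-0.03],"claw": 1},{"turn": [0,0,0],"dp": [0.02,0.03,-0.03],"claw": 0.4},{"turn": [0,0,0],"dp": [0.02,0.03,-0.03],"claw": 0.4},{"turn": [0,0,0],"dp": [0.02,0.03,-0.03],"claw": 0.4},{"turn": [0,0,0],"dp": [0.02,0.03,-0.03],"claw": 0.4},{"turn": [0,0,0],"dp": [0.02,0.03,-0.03],"claw": 0.4},{"turn": [0,0,0],"dp": [0.02,0.03,-0.03],"claw": 0.4},{"turn": [0,0,0],"dp": [0.02,0.03,-0.03],"claw": 0.4},{"turn": [0,0,0],"dp": [0.02,0.03,-0.03],"claw": 0.4},{"turn": [0,0,0],"dp": [0.02,0.03,-0.03],"claw": 0.4}]}}

```text
t: 4.67
ee_pos: [527.8, -234.3, 15.0]
orientation: [-2.334, 0.32, -0.133]
ft_force: [-0.9, 1.2, 1.1]
width: 51.4
```

{"name": "jog_arm", "arguments": {"steps": [{"turn": [0,0,0],"dp": [0,0,0.5],"claw": 0.4},{"turn": [0,0,0],"dp": [0,0,1],"claw": 0.4},{"turn": [0,0,0],"dp": [0,0,1],"claw": 0.4},{"turn": [0,0,0],"dp": [0,0,1],"claw": 0.4},{"turn": [0,0,0],"dp": [0,0,1],"claw": 0.4}]}}

```text
t: 5.08
ee_pos: [527.7, -234.3, 94.8]
orientation: [-2.333, 0.32, -0.134]
ft_force: [-1.0, -0.3, -0.0]
width: 35.1
```

Run:
```python
from h import *
d,T,o=shot("wrist");save(d,"w4.png");print(o["qpos"].round(2),o["ee_pos"],o["ft_force"],o["width"])
d,T,o=shot("scene");save(d,"s4.png")
G=np.array([520,-215,90])
for az in (-15.5,0,-40):
  M=tool(az,-45); goto(o,G+M[:,1]*19,M)
```

```text
[-0.03  0.65  1.8  -0.86  1.12  0.81] [ 527.67697099 -234.26536735   94.80117395] [-1.01982589 -0.27535272 -0.01935379] 35.08961058540051
dp [-0.045, 0.403, -0.22] turn [0.48, -0.134, 0.0] deg 89.74937609060409
dp [-0.09, 0.409, -0.22] turn [0.495, -0.068, 0.068] deg 90.80299278731623
dp [0.018, 0.37, -0.22] turn [0.444, -0.234, -0.107] deg 92.32966967036326
```

View pics/s4.png

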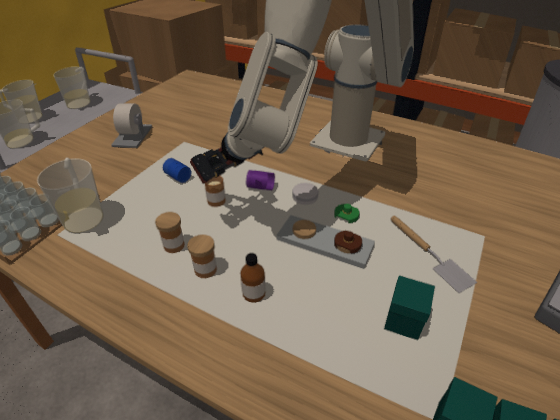

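The fingers hadn't finished closing before the lift, and the width of 35 mm means they hold nothing. The candle may have been tipped. I'll zoom in.

Run:
```python
from h import *
d,T,o=shot("scene"); t,Tt,_=shot("top")
cv2.imwrite("pics/z5.png",np.hstack([cv2.resize(d["img"][150:230,170:270,::-1],(400,320),interpolation=2),cv2.resize(t["img"][180:260,340:440,::-1],(400,320),interpolation=2)]))
for nm,D,TT in(("scene",d,T),("top",t,Tt)):
    P=cloud(D,TT); h=cv2.cvtColor(D["img"],cv2.COLOR_RGB2HSV)
    m=(abs(P[:,:,0]-525)<80)&(P[:,:,1]>-330)&(P[:,:,1]<-150)&(P[:,:,2]>8)&(P[:,:,2]<100)&(h[:,:,0]<18)&(h[:,:,1]>110)
    n,l,st,ce=cv2.connectedComponentsWithStats(m.astype(np.uint8))
    for i in range(1,n):
        if st[i,4]>20: Q=P[l==i]; print(nm,st[i],np.percentile(Q,3,axis=0).round(1),np.percentile(Q,97,axis=0).round(1))
```

```text
scene [205 176  19  17 190] [ 501.7 -230.9   53.2] [ 554.6 -182.6   78.3]
scene [208 199  17   7  34] [ 521.2 -217.     8.5] [ 555.4 -184.5   16.6]
top [370 209  10  17  26] [ 510.  -237.7   61.3] [ 551.2 -219.3   81.8]
```

View pics/z5.png

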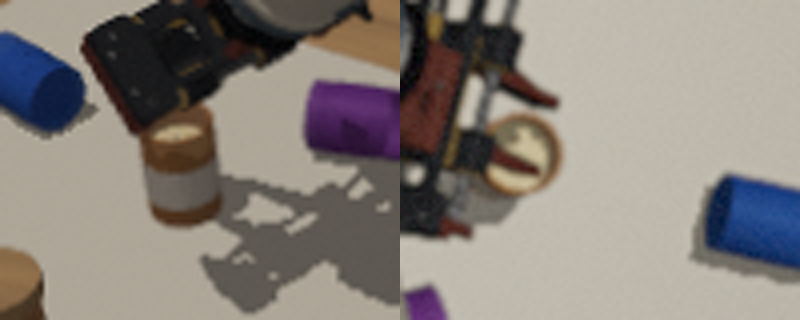

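View pics/w4.png

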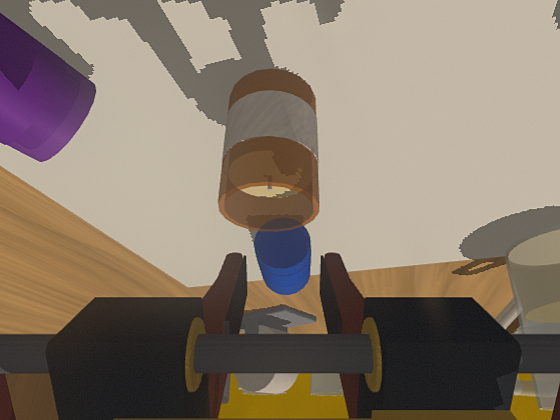

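It's standing: the lift rolled it upright and the fingers slipped off. The rim is at z≈78, near (528,-209). I'll retreat straight up, return to vertical, and verify.

{"name": "jog_arm", "arguments": {"steps": [{"turn": [0,0,0],"dp": [0,0,0.5],"claw": 0.4},{"turn": [0,0,0],"dp": [0,0,1],"claw": 1},{"turn": [0,0,0],"dp": [0,0,1],"claw": 1},{"turn": [0,0,0],"dp": [0,0,1],"claw": 1}]}}

```text
t: 5.62
ee_pos: [528.1, -234.3, 175.0]
orientation: [-2.334, 0.32, -0.134]
ft_force: [-0.7, -0.6, -0.4]
width: 51.8
```

{"name": "jog_arm", "arguments": {"steps": [{"turn": [0.241,-0.067,0],"dp": [-0.2,0.9,0.7],"claw": 1},{"turn": [0.241,-0.067,0],"dp": [-0.2,0.9,0.7],"claw": 1},{"turn": [0.241,-0.067,0],"dp": [-0.2,0.9,0.7],"claw": 1},{"turn": [0.241,-0.067,0],"dp": [-0.2,0.9,0.7],"claw": 1},{"turn": [0.241,-0.067,0],"dp": [-0.2,0.9,0.7],"claw": 1},{"turn": [0.241,-0.067,0],"dp": [-0.2,0.9,0.7],"claw": 1},{"turn": [0.241,-0.067,0],"dp": [-0.2,0.9,0.7],"claw": 1},{"turn": [0.241,-0.067,0],"dp": [-0.2,0.9,0.7],"claw": 1},{"turn": [0.241,-0.067,0],"dp": [-0.2,0.9,0.7],"claw": 1}]}}

```text
t: 6.37
ee_pos: [511.0, -162.9, 229.4]
orientation: [-1.556, 0.218, -0.213]
ft_force: [-0.3, 0.8, 0.7]
width: 87.8
```

{"name": "jog_arm", "arguments": {"steps": [{"turn": [0,0,0],"dp": [0,1,0],"claw": 1},{"turn": [0,0,0],"dp": [0,1,0],"claw": 1},{"turn": [0,0,0],"dp": [0,1,0],"claw": 1},{"turn": [0,0,0],"dp": [0,1,0],"claw": 1}]}}

```text
t: 6.7
ee_pos: [510.5, -80.5, 228.4]
orientation: [-1.557, 0.216, -0.208]
ft_force: [-0.2, 0.0, -0.4]
width: 87.8
```

{"name": "jog_arm", "arguments": {"steps": [{"turn": [0,0,0],"dp": [0,1,0],"claw": 1},{"turn": [0,0,0],"dp": [0,1,0],"claw": 1},{"turn": [0,0,0],"dp": [0,1,0],"claw": 1},{"turn": [0,0,0],"dp": [0,1,0],"claw": 1}]}}

```text
t: 7.03
ee_pos: [510.4, 0.8, 227.8]
orientation: [-1.559, 0.214, -0.204]
ft_force: [0.5, 0.5, -0.6]
width: 88.0
```

Run:
```python
from h import *
from scipy.optimize import least_squares
ims={n:shot(n) for n in("scene","top","wrist")}
np.save("/tmp/ims6.npy",ims,allow_pickle=True)
for n in ims: save(ims[n][0],n+"6.png")
print(ims["wrist"][2]["ee_pos"],ims["wrist"][2]["qpos"].round(2))
d,T,_=ims["scene"]; t,Tt,_=ims["top"]
cv2.imwrite("pics/z6.png",np.hstack([cv2.resize(d["img"][150:230,170:270,::-1],(400,320),interpolation=2),cv2.resize(t["img"][180:260,340:440,::-1],(400,320),interpolation=2)]))
for nm in ims:
    D,TT,_=ims[nm]; P=cloud(D,TT)
    z0=np.nanmedian(P[:,:,2][abs(P[:,:,2])<7]); P=P-[0,0,z0]
    m=(abs(P[:,:,0]-528)<55)&(abs(P[:,:,1]+209)<55)&(P[:,:,2]>10)&(P[:,:,2]<100)
    Q=P[m]
    if len(Q)<50: print(nm,"none",z0);continue
    top=Q[Q[:,2]>74]; side=Q[(Q[:,2]>12)&(Q[:,2]<70)]
    print(nm,"z0",z0,"rim bb",np.percentile(top,2,axis=0),np.percentile(top,98,axis=0),"maxz",Q[:,2].max())
    def f(p,Q): return np.hypot(Q[:,0]-p[0],Q[:,1]-p[1])-27.5
    for lo,hi in((12,40),(40,72)):
        S=Q[(Q[:,2]>lo)&(Q[:,2]<hi)]; S=S[np.hypot(S[:,0]-528,S[:,1]+209)>20] if len(S) else S
        if len(S)>30:
            r=least_squares(f,[528,-209],args=(S,),loss="soft_l1"); print("  ",lo,r.x,np.abs(r.fun).mean(),len(S))
```

```text
[510.55536073  -0.91932583 227.96156756] [-0.03  0.21  1.84  0.    1.09  0.24]
scene z0 0.7431250344401406 rim bb [ 501.2138144  -234.10539611   74.24247512] [ 553.80264959 -182.1862126    79.70870218] maxz 80.22083101497492
   12 [ 526.84625038 -211.32292127] 1.253551746835759 138
   40 [ 527.51408641 -209.51569625] 2.0426101733629305 256
top z0 0.7443167988024015 rim bb [ 502.77162743 -240.77071386   74.32261308] [ 554.95859453 -187.36852199   81.62704675] maxz 81.8961088221115
   12 [ 528.29212747 -213.44842893] 0.28800748473346505 36
   40 [ 528.00110093 -209.14931307] 3.272979014061171 152
wrist z0 0.3478090079127014 rim bb [ 500.06582909 -237.43548353   74.19063896] [ 550.08856042 -207.30602035   78.53756136] maxz 79.16152482519414
   12 [ 525.93123284 -211.5373073 ] 0.424124061469851 432
   40 [ 527.33747238 -207.62724676] 1.1721059807670056 488
```

View pics/z6.png

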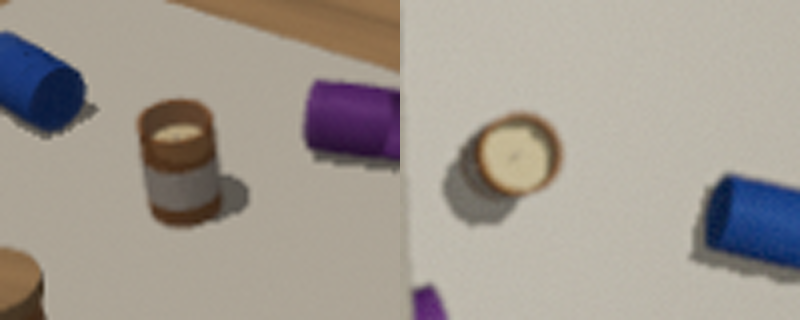

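View pics/wrist6.png

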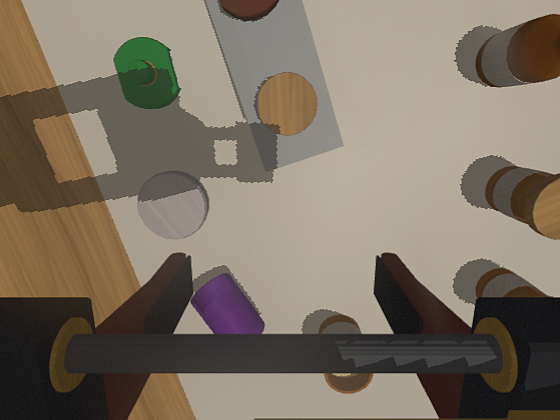

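The candle stands upright with its rim level near z≈78; the wax is visible from above. Next, over to the lids.

{"name": "jog_arm", "arguments": {"steps": [{"turn": [0,0,0.086],"dp": [0,0.9,-0.2],"claw": 1},{"turn": [0,0,0.086],"dp": [0,0.9,-0.2],"claw": 1},{"turn": [0,0,0.086],"dp": [0,0.9,-0.2],"claw": 1},{"turn": [0,0,0.086],"dp": [0,0.9,-0.2],"claw": 1}]}}

```text
t: 7.52
ee_pos: [510.5, 70.3, 211.5]
orientation: [-1.57, 0.005, 0.006]
ft_force: [0.1, -0.4, -0.7]
width: 87.8
```

{"name": "jog_arm", "arguments": {"steps": [{"turn": [0,0,0],"dp": [0.1,0.5,0],"claw": 1},{"turn": [0,0,0],"dp": [0.1,0.5,0],"claw": 1},{"turn": [0,0,0],"dp": [0.1,0.5,0],"claw": 1},{"turn": [0,0,0],"dp": [0.1,0.5,0],"claw": 1}]}}

```text
t: 7.85
ee_pos: [518.6, 108.9, 211.6]
orientation: [-1.571, 0.007, 0.004]
ft_force: [-0.2, 0.4, -0.8]
width: 87.7
```

Run:
```python
from h import *
d,T,o=shot("wrist");save(d,"w7.png");np.savez("/tmp/w7.npz",T=T,**d)
print(o["ee_pos"],o["orientation"],o["qpos"].round(2))
P=cloud(d,T);print("bench",np.nanmedian(P[:,:,2][abs(P[:,:,2])<6]))
h=cv2.cvtColor(d["img"],cv2.COLOR_RGB2HSV)
for (u,v) in [(250,130),(283,217)]: print(P[v,u],h[v,u])
```

```text
[518.59158558 108.89195767 211.60580818] [-1.57071821  0.00673106  0.00426554] [0.18 0.26 1.82 0.   1.07 0.18]
bench 0.3850046107828007
[481.45876299 167.83096162   0.95877391] [ 17  34 105]
[516.9702777   79.52429673  32.08339143] [ 16 122 144]
```

View pics/w7.png

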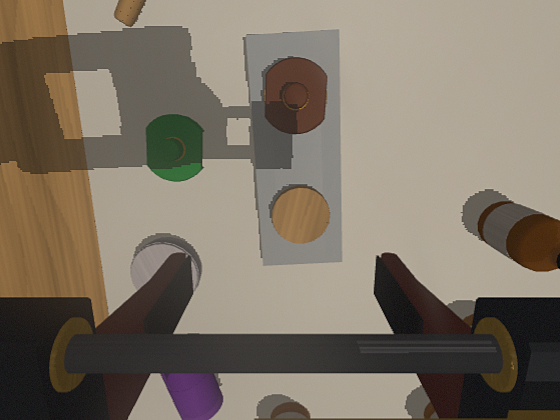

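The nested lid set is at (295,95), with its flats left and right (world ±x). The spare lid is at (300,214).

```bash
cat > lid.py <<'E'
from h import *
def lid(d,T,c,zp,name=None):
    """mask of dark-brown plate near world c at plate-top height zp; returns centre, flat azimuth"""
    h=cv2.cvtColor(d["img"],cv2.COLOR_RGB2HSV); P=cloud(d,T)
    m=((h[:,:,0]<13)|(h[:,:,0]>172))&(h[:,:,1]>90)&(np.hypot(P[:,:,0]-c[0],P[:,:,1]-c[1])<50)&(abs(P[:,:,2]-zp)<25)
    top=m&(abs(P[:,:,2]-zp)<3); kn=m&(P[:,:,2]>zp+17)&(P[:,:,2]<zp+24)
    Q=P[top]; print("plate",top.sum(),"z",np.median(Q[:,2]),"knob",kn.sum(), "knobtop z",np.median(P[kn][:,2]) if kn.any() else None)
    if kn.any():
        (x,y),r=cv2.minEnclosingCircle(P[kn][:,:2].astype(np.float32)); print("knob circle",x,y,r, "bbmid",(P[kn].min(0)+P[kn].max(0))/2)
    (x,y),r=cv2.minEnclosingCircle(Q[:,:2].astype(np.float32)); print("plate circle",x,y,r)
    best=[]
    for a in np.arange(-45,45,1.):
        u=np.array([np.cos(np.radians(a)),np.sin(np.radians(a))]); s=Q[:,:2]@u; lo,hi=np.percentile(s,[.7,99.3]); v=Q[:,:2]@np.array([-u[1],u[0]]);l2,h2=np.percentile(v,[.7,99.3])
        best.append((hi-lo,a,(hi+lo)/2*u+(l2+h2)/2*np.array([-u[1],u[0]]),h2-l2))
    best.sort(key=lambda b:b[0])
    for b in best[:4]: print("width",round(b[0],1),"az",b[1],"c",b[2].round(1),"len",round(b[3],1))
    return top,kn
E
python3 - <<'E'
from lid import *
d={k:v for k,v in np.load("/tmp/w7.npz").items()};T=d["T"]
P=cloud(d,T);print(P[95,295],P[120,285])
lid(d,T,P[120,285][:2],38)
Q=P[(abs(P[:,:,2]-18)<3)&(P[:,:,1]>0)&(P[:,:,1]<270)&(abs(P[:,:,0]-535)<70)]
print(cv2.minAreaRect(Q[:,:2].astype(np.float32)))
ims=np.load("/tmp/ims6.npy",allow_pickle=True).item()
for n in("top","scene"):
    dd,TT,_=ims[n]; print(n); lid(dd,TT,P[120,285][:2],38)
E
```

```text
[528.13199685 200.64121056  56.79827804] [519.09056615 178.62822592  37.65514647]
plate 2332 z 37.82813395041512 knob 446 knobtop z 57.64887630786859
knob circle 528.6820068359375 200.52381896972656 10.859182357788086 bbmid [528.63298821 201.02033466  57.47645103]
plate circle 528.6959838867188 200.25521850585938 34.30677795410156
width 55.1 az 2.0 c [528.8 197.7] len 60.6
width 55.1 az 3.0 c [528.9 197.8] len 60.8
width 55.2 az 4.0 c [529.  197.9] len 60.9
width 55.3 az 1.0 c [528.8 197.5] len 60.4
((532.038818359375, 140.57199096679688), (91.14413452148438, 240.75958251953125), 3.071383476257324)
top
plate 275 z 38.26019980200908 knob 41 knobtop z 57.994268750368974
knob circle 532.1178588867188 197.1402587890625 10.210114479064941 bbmid [531.874409   196.58324798  58.36200035]
plate circle 528.0321044921875 196.74050903320312 32.90121841430664
width 53.6 az -6.0 c [529.6 195.5] len 60.2
width 53.6 az -5.0 c [529.7 195.6] len 60.2
width 53.8 az -4.0 c [529.7 195.7] len 60.1
width 53.9 az -7.0 c [529.4 195.4] len 60.1
scene
plate 193 z 39.16811537385104 knob 43 knobtop z 58.828320731573285
knob circle 532.3698120117188 201.62571716308594 11.41757869720459 bbmid [532.40494495 201.76287838  58.4341711 ]
plate circle 531.6449584960938 200.62924194335938 34.0133171081543
width 53.7 az 2.0 c [532.8 199.2] len 57.3
width 53.8 az 3.0 c [532.8 199.4] len 57.5
width 53.9 az 1.0 c [532.6 199.1] len 57.2
width 53.9 az 4.0 c [532.8 199.5] len 57.7
```

{"name": "jog_arm", "arguments": {"steps": [{"turn": [0,0,0.017],"dp": [0.13,1,-0.5],"claw": 1},{"turn": [0,0,0.017],"dp": [0.13,1,-0.75],"claw": 1},{"turn": [0,0,0.017],"dp": [0.13,1,-0.75],"claw": 1},{"turn": [0,0,0.017],"dp": [0.13,1,-0.75],"claw": 1},{"turn": [0,0,0.017],"dp": [0.13,1,-0.75],"claw": 1}]}}

```text
t: 8.32
ee_pos: [528.3, 187.7, 151.1]
orientation: [-1.572, -0.033, 0.048]
ft_force: [-0.3, 0.1, 0.0]
width: 87.7
```

{"name": "jog_arm", "arguments": {"steps": [{"turn": [0,0,0],"dp": [0,0.14,-0.75],"claw": 1},{"turn": [0,0,0],"dp": [0,0.14,-0.75],"claw": 1},{"turn": [0,0,0],"dp": [0,0.14,-0.75],"claw": 1},{"turn": [0,0,0],"dp": [0,0.14,-0.75],"claw": 1}]}}

```text
t: 8.65
ee_pos: [528.3, 197.6, 91.7]
orientation: [-1.572, -0.032, 0.048]
ft_force: [0.9, -0.3, 0.0]
width: 87.7
```

Run:
```python
from lid import *
d,T,o=shot("wrist");save(d,"w8.png")
print(o["ee_pos"],o["orientation"],o["qpos"].round(2))
lid(d,T,(528.8,200.3),38)
for az in(2.5,): goto(o,[528.8,200.3,20.5],tool(az,0))
```

```text
[528.31329864 197.64558347  91.71477308] [-1.57214421 -0.03203578  0.0476588 ] [0.34 0.47 1.83 0.   0.85 0.28]
plate 4823 z 37.87536000338051 knob 772 knobtop z 57.62542965859684
knob circle 528.1751708984375 200.95216369628906 11.384695053100586 bbmid [528.44885679 200.92646149  57.39152139]
plate circle 528.5357666015625 200.75242614746094 34.939414978027344
width 55.1 az -5.0 c [529.2 201. ] len 66.5
width 55.1 az -6.0 c [529.4 201. ] len 66.3
width 55.2 az -4.0 c [529.1 201. ] len 66.5
width 55.2 az -7.0 c [529.5 201. ] len 66.3
dp [0.006, 0.033, -0.89] turn [0.001, -0.003, -0.002] deg 0.7067017332678954
```

View pics/w8.png

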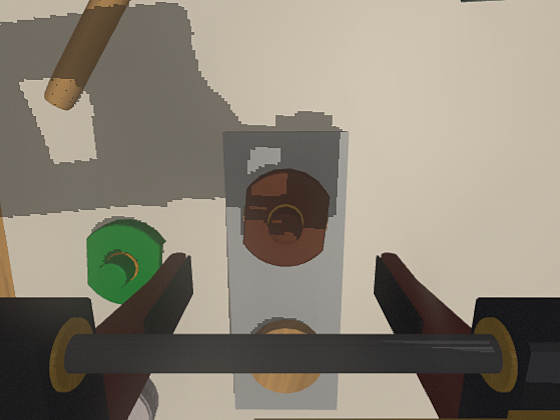

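Run:
```python
from lid import *
d,T,o=shot("wrist")
top,kn=lid(d,T,(528.8,200.3),38)
P=cloud(d,T)
# per image row, edges of plate
L=[];Rr=[]
for v in np.where(top.any(1))[0]:
    u=np.where(top[v])[0]; p=onz(d,[(u[0]-.5,v),(u[-1]+.5,v)],T,38)
    if abs(p[0,1]-200.7)<14: L.append(p[0]);Rr.append(p[1])
for E in(L,Rr):
    E=np.array(E); k=np.polyfit(E[:,1],E[:,0],1); print("x at y=200.7:",np.polyval(k,200.7),"az",-np.degrees(np.arctan(k[0])),len(E),np.std(E[:,0]-np.polyval(k,E[:,1])))
c=d["img"][150:280,210:350,::-1];cv2.imwrite("pics/z8.png",cv2.resize(c,None,fx=4,fy=4,interpolation=2))
```

```text
plate 4722 z 37.87252528972293 knob 764 knobtop z 57.707980365154896
knob circle 528.4487915039062 200.86329650878906 11.256815910339355 bbmid [528.45105993 200.7652557   57.4013148 ]
plate circle 528.5390625 200.697509765625 35.01771545410156
width 55.6 az -4.0 c [528.9 201. ] len 66.3
width 55.6 az -3.0 c [528.8 201. ] len 66.4
width 55.6 az -1.0 c [528.7 201. ] len 66.3
width 55.6 az -2.0 c [528.8 201. ] len 66.4
x at y=200.7: 502.1230750332471 az -8.833287756972192 38 2.7787525317111874
x at y=200.7: 556.5436268414142 az -1.1771565551382595 38 1.0310313773945325
```

View pics/z8.png

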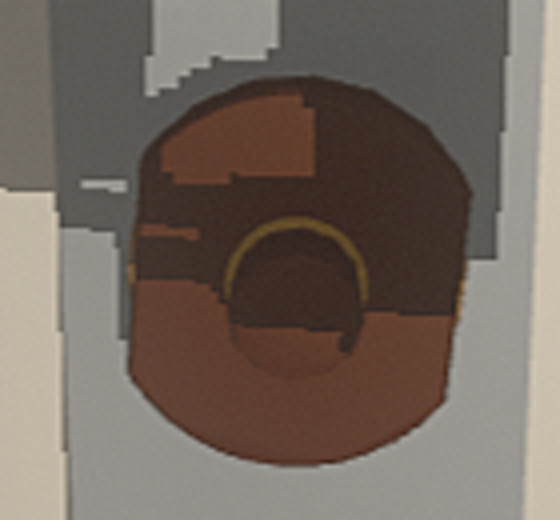

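Run:
```python
from lid import *
d,T,o=shot("wrist")
c=np.array([(142,160),(130,372),(470,192),(446,402)])/4+[210,150]-.5
p=onz(d,c,T,38);print(p.round(1))
for a,b in((0,1),(2,3)): v=p[a]-p[b];print(np.degrees(np.arctan2(-v[0],v[1])),np.linalg.norm(v))
print(p.mean(0)); print(np.linalg.norm((p[0]+p[1]-p[2]-p[3])/2))
```

```text
[[501.5 221.9  38. ]
 [500.3 183.1  38. ]
 [558.4 219.2  38. ]
 [557.3 180.4  38. ]]
-1.880284431759986 38.85043471312425
-1.6112926892426003 38.876586415950044
[529.39722896 201.15696989  38.        ]
57.05567727819029
```

Flat corners project to a 57×39 mm pattern, which matches the 58×38 spec. Azimuth is about -2° and the centre about (529,201). I'll descend to z≈20.5.

{"name": "jog_arm", "arguments": {"steps": [{"turn": [0,-0.003,-0.027],"dp": [0.006,0.038,-0.3],"claw": 1},{"turn": [0,-0.003,-0.027],"dp": [0.006,0.038,-0.6],"claw": 1},{"turn": [0,-0.003,-0.027],"dp": [0.006,0.038,-0.8],"claw": 1},{"turn": [0,-0.003,-0.027],"dp": [0.006,0.038,-0.88],"claw": 1},{"turn": [0,-0.003,-0.027],"dp": [0.006,0.038,-0.88],"claw": 1},{"turn": [0,-0.003,-0.027],"dp": [0.006,0.038,-0.88],"claw": 1}]}}

```text
t: 9.3
ee_pos: [531.1, 201.7, 24.0]
orientation: [-1.57, 0.023, -0.03]
ft_force: [-0.5, 0.6, -0.5]
width: 87.9
```

Run:
```python
from lid import *
d,T,o=shot("wrist");save(d,"w9.png");print(o["ee_pos"],o["ft_force"],o["width"]);goto(o,[528.8,200.7,20.5],tool(-2,0))
```

```text
[531.14940258 201.72826294  23.97372917] [-0.52585879  0.60514588 -0.51608177] 87.91769635862173
dp [-0.029, -0.013, -0.043] turn [-0.0, 0.001, -0.0] deg 0.2730532475387399
```

View pics/w9.png

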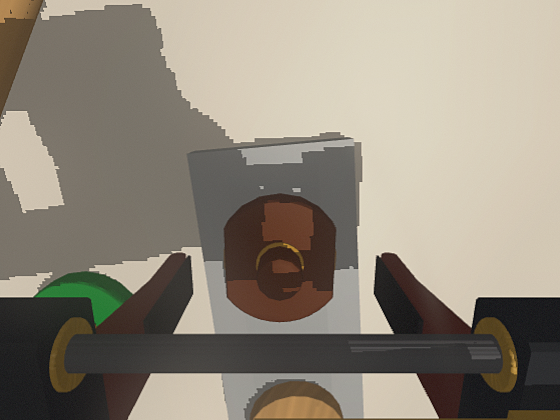

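{"name": "jog_arm", "arguments": {"steps": [{"turn": [0,0,0],"dp": [-0.03,-0.013,-0.043],"claw": 1},{"turn": [0,0,0],"dp": [-0.03,-0.013,-0.043],"claw": 1},{"turn": [0,0,0],"dp": [-0.03,-0.013,-0.043],"claw": 0.5},{"turn": [0,0,0],"dp": [-0.03,-0.013,-0.043],"claw": 0.5},{"turn": [0,0,0],"dp": [-0.03,-0.013,-0.043],"claw": 0.5},{"turn": [0,0,0],"dp": [-0.03,-0.013,-0.043],"claw": 0.5},{"turn": [0,0,0],"dp": [-0.03,-0.013,-0.043],"claw": 0.5},{"turn": [0,0,0],"dp": [-0.03,-0.013,-0.043],"claw": 0.5},{"turn": [0,0,0],"dp": [-0.03,-0.013,-0.043],"claw": 0.5},{"turn": [0,0,0],"dp": [-0.03,-0.013,-0.043],"claw": 0.5},{"turn": [0,0,0],"dp": [-0.03,-0.013,-0.043],"claw": 0.5}]}}

```text
t: 10.27
ee_pos: [529.0, 200.8, 20.8]
orientation: [-1.57, 0.023, -0.031]
ft_force: [-1.1, -0.4, -0.9]
width: 43.9
```

{"name": "jog_arm", "arguments": {"steps": [{"turn": [0,0,0],"dp": [0,0,0],"claw": 0.5},{"turn": [0,0,0],"dp": [0,0,0],"claw": 0.5},{"turn": [0,0,0],"dp": [0,0,0],"claw": 0.5},{"turn": [0,0,0],"dp": [0,0,0],"claw": 0.5},{"turn": [0,0,0],"dp": [0,0,0],"claw": 0.5},{"turn": [0,0,0],"dp": [0,0,0],"claw": 0.5}]}}

```text
t: 10.77
ee_pos: [529.0, 200.8, 20.8]
orientation: [-1.57, 0.023, -0.031]
ft_force: [-0.1, 0.7, -0.1]
width: 44.0
```

Run:
```python
from lid import *
d,T,o=shot("wrist");save(d,"w10.png");print(o["ee_pos"],o["ft_force"],o["width"]);lid(d,T,(528.8,200.7),38)
```

```text
[529.03909661 200.84097311  20.83197286] [-0.0958031   0.70146379 -0.07673213] 43.95179615982145
plate 8723 z 37.84563948603872 knob 1769 knobtop z 57.68208239709898
knob circle 528.7833862304688 212.55996704101562 30.499319076538086 bbmid [528.78338901 202.23608571  58.52030801]
plate circle 528.7531127929688 200.71392822265625 35.18076705932617
width 54.5 az -4.0 c [528.4 201.4] len 66.6
width 54.6 az 1.0 c [529.5 201.4] len 66.6
width 54.6 az -5.0 c [528.1 201.4] len 66.5
width 54.6 az 0.0 c [529.3 201.3] len 66.6
```

View pics/w10.png

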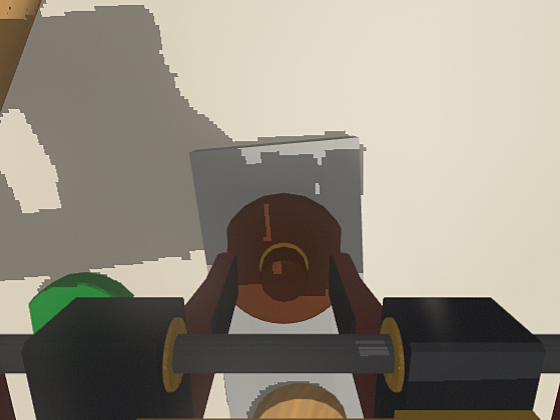

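The width reads 44 mm although the lid is 62 mm wide, which is suspicious. I'll find where the fingertips really are using depth.

Run:
```python
from lid import *
d,T,o=shot("wrist");M=R.from_rotvec(o["orientation"]).as_matrix()
He=np.array(d["hand_eye"]);print(He.round(3).tolist())
P=cloud(d,T); Q=(P-o["ee_pos"])@M   # tool coords
for (u,v) in [(233,258),(225,265),(228,280),(340,258),(350,270),(335,270),(345,300),(240,256),(333,256),(283,260),(283,285),(215,300)]: print((u,v),"tool",Q[v,u].round(1),"world",P[v,u].round(1),d["img"][v,u])
for x in(-44,-31,-22,22,31,44): print(x,proj(d,[o["ee_pos"]+M@[x,0,0],o["ee_pos"]+M@[x,-19,0]],T).round(0).tolist())
s,Ts,_=shot("scene");cv2.imwrite("pics/z10.png",cv2.resize(s["img"][170:290,270:400,::-1],None,fx=5,fy=5,interpolation=2))
```

```text
[[1.0, -0.0, 0.001, -0.549], [-0.001, -0.27, 0.963, -192.899], [0.0, -0.963, -0.27, 74.471], [0.0, 0.0, 0.0, 1.0]]
(233, 258) tool [-23.6 -35.2  10.8] world [505.7 212.4  55.9] [57 47 44]
(225, 265) tool [-25.4 -47.1  12.4] world [503.8 214.1  67.8] [72 51 46]
(228, 280) tool [-22.7 -57.2  10.2] world [506.4 211.7  77.9] [50 45 44]
(340, 258) tool [ 25.3 -38.5  12.2] world [554.5 212.1  59.5] [67 45 41]
(350, 270) tool [ 27.8 -50.4  11.5] world [556.9 211.4  71.3] [68 45 39]
(335, 270) tool [ 21.7 -48.8  10.8] world [550.8 210.9  69.8] [45 43 43]
(345, 300) tool [ 21.7 -75.1  10.9] world [550.6 210.9  96. ] [36 33 33]
(240, 256) tool [-22.6 -17.1   4.6] world [506.5 206.2  37.8] [66 45 36]
(333, 256) tool [ 22.8 -33.9  11.3] world [552.  211.3  54.9] [61 41 35]
(283, 260) tool [ -0.5 -35.6  10. ] world [528.7 210.8  56.4] [67 42 33]
(283, 285) tool [ -0.5 -36.5  -2.2] world [528.3 198.6  57.3] [61 38 27]
(215, 300) tool [-24.2 -78.   12.4] world [504.9 214.1  98.7] [72 52 46]
-44 [[206.0, 252.0], [198.0, 266.0]]
-31 [[229.0, 252.0], [223.0, 266.0]]
-22 [[245.0, 252.0], [241.0, 266.0]]
22 [[323.0, 252.0], [327.0, 266.0]]
31 [[339.0, 252.0], [344.0, 266.0]]
44 [[362.0, 252.0], [370.0, 266.0]]
```

View pics/z10.png

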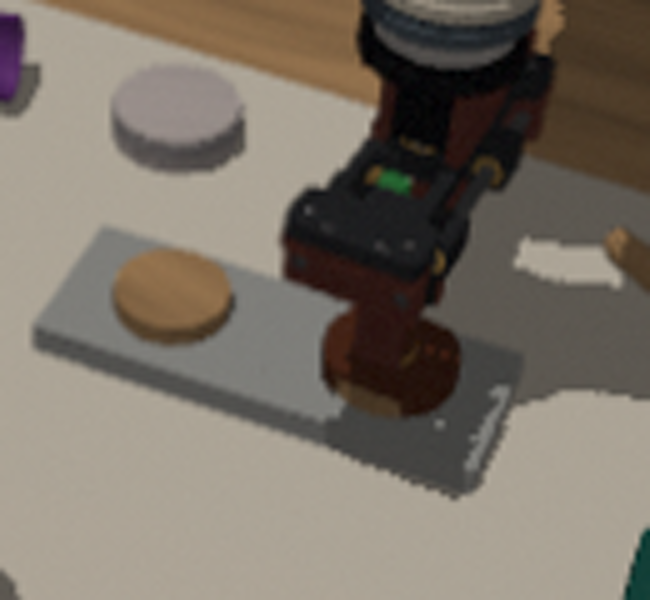

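Run:
```python
from lid import *
d,T,o=shot("wrist");M=R.from_rotvec(o["orientation"]).as_matrix()
P=cloud(d,T); Q=(P-o["ee_pos"])@M
for side in(-1,1):
  for v in range(246,300,3):
    us=range(215,260) if side<0 else range(310,360)
    r=[(u,Q[v,u].round(0).astype(int).tolist()) for u in us if 20<side*Q[v,u,0]<32 and Q[v,u,1]<-20]
    if r: print(side,v,r[0],r[len(r)//2],r[-1])
print(proj(d,[o["ee_pos"]+M@[x,y,z] for x in(22,) for y in(0,-10,-20,-30) for z in(-10,10)],T).round(0).tolist())
```

```text
-1 252 (224, [-28, -30, 12]) (225, [-28, -30, 12]) (226, [-27, -31, 12])
-1 255 (216, [-32, -34, 12]) (225, [-27, -34, 12]) (235, [-23, -30, 10])
-1 258 (215, [-31, -39, 12]) (226, [-26, -39, 12]) (236, [-23, -31, 9])
-1 261 (215, [-31, -42, 12]) (226, [-26, -43, 12]) (236, [-23, -33, 8])
-1 264 (215, [-30, -44, 12]) (226, [-25, -45, 12]) (236, [-23, -32, 7])
-1 267 (215, [-30, -47, 12]) (226, [-25, -48, 12]) (236, [-23, -33, 5])
-1 270 (215, [-29, -51, 12]) (226, [-24, -52, 12]) (236, [-23, -33, 4])
-1 273 (215, [-28, -54, 12]) (226, [-24, -52, 11]) (236, [-23, -34, 3])
-1 276 (215, [-28, -58, 12]) (226, [-24, -54, 11]) (236, [-23, -34, 1])
-1 279 (215, [-27, -60, 12]) (226, [-23, -58, 11]) (237, [-23, -31, -2])
-1 282 (215, [-27, -63, 12]) (226, [-23, -60, 11]) (237, [-23, -31, -3])
-1 285 (215, [-26, -65, 12]) (226, [-23, -63, 11]) (237, [-23, -31, -5])
-1 288 (215, [-26, -68, 12]) (226, [-23, -63, 9]) (237, [-23, -32, -6])
-1 291 (215, [-26, -70, 12]) (226, [-23, -64, 9]) (237, [-23, -32, -7])
-1 294 (215, [-25, -73, 12]) (226, [-23, -63, 7]) (237, [-23, -33, -9])
-1 297 (215, [-
[... 582 characters left out ...]
(357, [30, -54, 12])
1 276 (329, [21, -34, 1]) (344, [24, -57, 12]) (359, [30, -58, 12])
1 279 (328, [21, -31, -2]) (344, [24, -60, 12]) (359, [30, -60, 12])
1 282 (328, [21, -33, -3]) (344, [23, -63, 12]) (359, [29, -62, 12])
1 285 (328, [21, -32, -4]) (344, [23, -65, 12]) (359, [28, -66, 12])
1 288 (328, [21, -32, -6]) (344, [23, -66, 11]) (359, [28, -68, 12])
1 291 (328, [21, -32, -8]) (344, [23, -67, 10]) (359, [28, -70, 12])
1 294 (328, [21, -33, -9]) (344, [22, -69, 10]) (359, [27, -73, 12])
1 297 (329, [21, -37, -8]) (344, [22, -72, 10]) (359, [27, -75, 12])
[[322.0, 269.0], [323.0, 236.0], [324.0, 276.0], [325.0, 242.0], [326.0, 284.0], [328.0, 248.0], [329.0, 294.0], [330.0, 256.0]]
```

The depth readings show that the finger ends sit about 30 mm behind the reported TCP. That explains the candle slip, and it means the fingers are now just above the plate, touching nothing. From here I'll treat tip = ee − 30 mm along the tool axis. Next: open, go down 29 mm, then look again before closing.

{"name": "jog_arm", "arguments": {"steps": [{"turn": [0,0,0],"dp": [0,0,0],"claw": 1},{"turn": [0,0,0],"dp": [0,0,0],"claw": 1},{"turn": [0,0,0],"dp": [0,0,0],"claw": 1},{"turn": [0,0,0],"dp": [0,0,0],"claw": 1},{"turn": [0,0,0],"dp": [0,0,0],"claw": 1},{"turn": [0,0,0],"dp": [0,0,0],"claw": 1},{"turn": [0,0,0],"dp": [0,0,0],"claw": 1},{"turn": [0,0,0],"dp": [0,0,0],"claw": 1},{"turn": [0,0,0],"dp": [0,0,0],"claw": 1},{"turn": [0,0,0],"dp": [0,0,0],"claw": 1},{"turn": [0,0,0],"dp": [0,0,0],"claw": 1}]}}

```text
t: 11.88
ee_pos: [529.1, 200.8, 20.8]
orientation: [-1.57, 0.023, -0.031]
ft_force: [0.2, 0.1, -0.7]
width: 87.7
```

{"name": "jog_arm", "arguments": {"steps": [{"turn": [0,0,0],"dp": [0,0,-0.1],"claw": 1},{"turn": [0,0,0],"dp": [0,0,-0.2],"claw": 1},{"turn": [0,0,0],"dp": [0,0,-0.3],"claw": 1},{"turn": [0,0,0],"dp": [0,0,-0.35],"claw": 1},{"turn": [0,0,0],"dp": [0,0,-0.35],"claw": 1},{"turn": [0,0,0],"dp": [0,0,-0.35],"claw": 1}]}}

```text
t: 12.38
ee_pos: [528.6, 200.7, -7.8]
orientation: [-1.571, 0.023, -0.03]
ft_force: [0.7, -0.1, -0.2]
width: 87.9
```

Run:
```python
from lid import *
d,T,o=shot("wrist");save(d,"w11.png");print(o["ee_pos"],o["ft_force"],o["width"])
M=R.from_rotvec(o["orientation"]).as_matrix(); P=cloud(d,T); Q=(P-o["ee_pos"])@M
print("bench",np.nanmedian(P[:,:,2][abs(P[:,:,2])<6]))
m=(abs(abs(Q[:,:,0])-50)<9)&(Q[:,:,1]<-22)&(abs(Q[:,:,2])<14)
for s in(-1,1): q=Q[m&(Q[:,:,0]*s>0)]; print(s,len(q),"tip y",np.percentile(q[:,1],[98,100]),"inner x",np.abs(q[:,0]).min())
lid(d,T,(528.8,200.7),38)
```

```text
[528.62943934 200.66939839  -7.82076662] [ 0.69428376 -0.1170687  -0.16153087] 87.91961099316397
bench 0.4719424958254024
-1 7566 tip y [-25.5533934  -24.15361593] inner x 41.00613549098452
1 7406 tip y [-25.32822472 -23.6794715 ] inner x 41.01425101421099
plate 11000 z 37.85423918029264 knob 2393 knobtop z 57.68149771448185
knob circle 529.123046875 212.66107177734375 48.451751708984375 bbmid [529.12303547 202.90386381  58.4930701 ]
plate circle 529.3106079101562 212.4915008544922 48.39117431640625
width 56.9 az -3.0 c [529.2 206.9] len 55.7
width 56.9 az -2.0 c [529.2 206.9] len 55.6
width 56.9 az -4.0 c [529.4 206.8] len 55.8
width 57.1 az -1.0 c [529.2 206.9] len 55.6
```

View pics/w11.png

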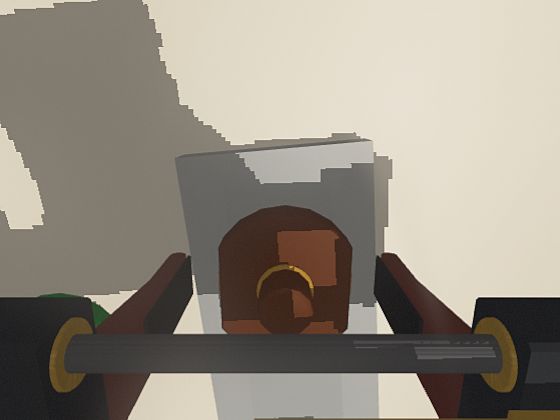

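{"name": "jog_arm", "arguments": {"steps": [{"turn": [0,0,0],"dp": [0,0,0],"claw": 0.55},{"turn": [0,0,0],"dp": [0,0,0],"claw": 0.55},{"turn": [0,0,0],"dp": [0,0,0],"claw": 0.55},{"turn": [0,0,0],"dp": [0,0,0],"claw": 0.55},{"turn": [0,0,0],"dp": [0,0,0],"claw": 0.55},{"turn": [0,0,0],"dp": [0,0,0],"claw": 0.55},{"turn": [0,0,0],"dp": [0,0,0],"claw": 0.55},{"turn": [0,0,0],"dp": [0,0,0],"claw": 0.55},{"turn": [0,0,0],"dp": [0,0,0],"claw": 0.55},{"turn": [0,0,0],"dp": [0,0,0],"claw": 0.55},{"turn": [0,0,0],"dp": [0,0,0],"claw": 0.55},{"turn": [0,0,0],"dp": [0,0,0],"claw": 0.55}]}}

```text
t: 13.43
ee_pos: [529.1, 200.9, -7.2]
orientation: [-1.57, 0.023, -0.031]
ft_force: [-0.5, -0.5, 5.1]
width: 61.1
```

Run:
```python
from lid import *
d,T,o=shot("wrist");save(d,"w12.png");print(o["ee_pos"],o["ft_force"],o["width"])
s,Ts,_=shot("scene");cv2.imwrite("pics/z12.png",cv2.resize(s["img"][170:290,270:400,::-1],None,fx=5,fy=5,interpolation=2))
```

```text
[529.13283715 200.85163121  -7.22235893] [-0.53183721 -0.50519078  5.05333975] 61.10807779182773
```

View pics/z12.png

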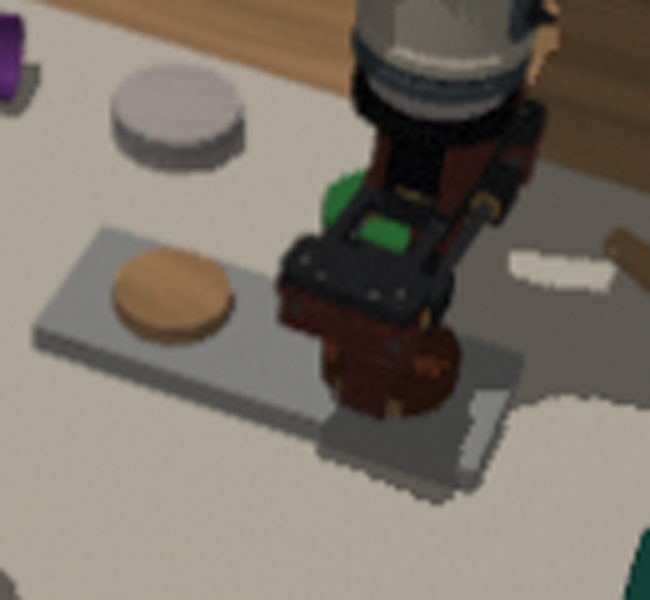

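The grip reads 61 mm, as expected for a 62 mm disc. I'll lift slowly and check both lids come along.

{"name": "jog_arm", "arguments": {"steps": [{"turn": [0,0,0],"dp": [0,0,0.05],"claw": 0.55},{"turn": [0,0,0],"dp": [0,0,0.12],"claw": 0.55},{"turn": [0,0,0],"dp": [0,0,0.2],"claw": 0.55},{"turn": [0,0,0],"dp": [0,0,0.28],"claw": 0.55},{"turn": [0,0,0],"dp": [0,0,0.36],"claw": 0.55},{"turn": [0,0,0],"dp": [0,0,0.44],"claw": 0.55},{"turn": [0,0,0],"dp": [0,0,0.5],"claw": 0.55},{"turn": [0,0,0],"dp": [0,0,0.5],"claw": 0.55}]}}

```text
t: 14.2
ee_pos: [530.0, 201.2, 34.1]
orientation: [-1.569, 0.021, -0.032]
ft_force: [0.3, 0.0, -1.4]
width: 61.2
```

Run:
```python
from lid import *
d,T,o=shot("wrist");save(d,"w13.png");print(o["ee_pos"],o["ft_force"],o["width"])
s,Ts,_=shot("scene");cv2.imwrite("pics/z13.png",cv2.resize(s["img"][170:290,270:400,::-1],None,fx=5,fy=5,interpolation=2))
P=cloud(d,T);print(P[250,283],[P[v,283].round(1).tolist() for v in range(180,330,10)])
```

```text
[529.95189032 201.16157264  34.11584665] [ 0.31808036  0.0134582  -1.36406558] 61.21409764370438
[529.79143823 219.63189822  79.23361964] [[530.9, 239.3, 16.9], [530.7, 233.8, 19.1], [530.5, 227.8, 18.5], [530.4, 235.8, 73.1], [530.2, 233.1, 79.3], [530.1, 228.6, 79.2], [529.9, 224.2, 79.4], [529.8, 219.6, 79.2], [529.6, 214.9, 79.0], [529.5, 212.2, 83.5], [529.4, 211.8, 92.4], [529.3, 210.6, 98.8], [529.2, 206.6, 99.2], [529.0, 202.2, 99.1], [528.9, 197.4, 98.5]]
```

View pics/z13.png

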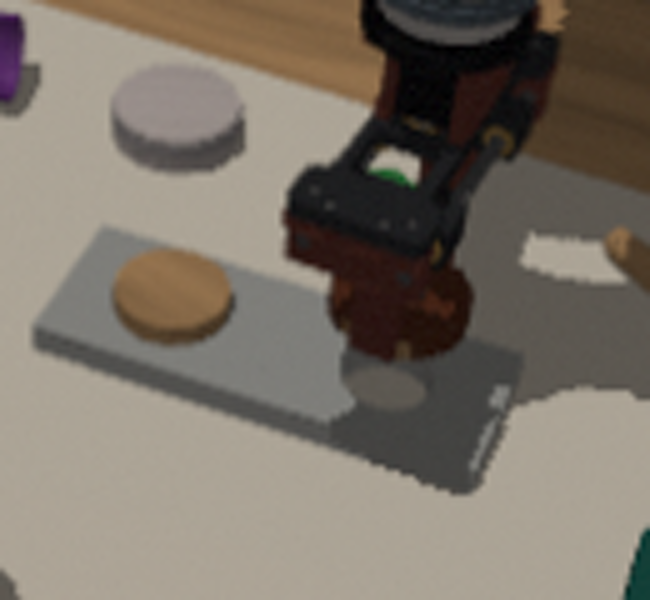

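View pics/w13.png

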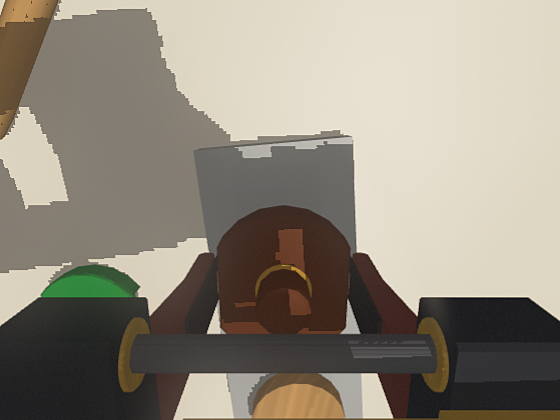

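Both lids rise together and level: the plate is at z 79.2, up by 41.3 mm. I'll raise more and carry over, going past the candle so the wrist camera, which looks toward +y, can measure it.

{"name": "jog_arm", "arguments": {"steps": [{"turn": [0,0,0],"dp": [0,0,0.15],"claw": 0.55},{"turn": [0,0,0],"dp": [0,0,0.35],"claw": 0.55},{"turn": [0,0,0],"dp": [0,0,0.55],"claw": 0.55},{"turn": [0,0,0],"dp": [0,0,0.75],"claw": 0.55},{"turn": [0,0,0],"dp": [0,0,0.9],"claw": 0.55},{"turn": [0,0,0],"dp": [0,0,1],"claw": 0.55},{"turn": [0,0,0],"dp": [0,0,1],"claw": 0.55}]}}

```text
t: 14.88
ee_pos: [530.3, 201.3, 115.0]
orientation: [-1.569, 0.02, -0.034]
ft_force: [0.2, -0.0, -0.7]
width: 60.7
```

{"name": "jog_arm", "arguments": {"steps": [{"turn": [0,0,0],"dp": [0,-0.1,0],"claw": 0.55},{"turn": [0,0,0],"dp": [0,-0.25,0],"claw": 0.55},{"turn": [0,0,0],"dp": [0,-0.45,0],"claw": 0.55},{"turn": [0,0,0],"dp": [0,-0.65,0],"claw": 0.55},{"turn": [0,0,0],"dp": [0,-0.85,0],"claw": 0.55},{"turn": [0,0,0],"dp": [0,-1,0],"claw": 0.55}]}}

```text
t: 15.38
ee_pos: [529.3, 119.1, 114.0]
orientation: [-1.57, 0.022, -0.032]
ft_force: [0.2, 0.6, -0.9]
width: 61.6
```

{"name": "jog_arm", "arguments": {"steps": [{"turn": [0,0,0],"dp": [0,-0.2,0],"claw": 0.55},{"turn": [0,0,0],"dp": [0,-0.4,0],"claw": 0.55},{"turn": [0,0,0],"dp": [0,-0.6,0],"claw": 0.55},{"turn": [0,0,0],"dp": [0,-0.8,0],"claw": 0.55},{"turn": [0,0,0],"dp": [0,-1,0],"claw": 0.55}]}}

```text
t: 15.8
ee_pos: [528.6, 37.5, 113.3]
orientation: [-1.57, 0.024, -0.032]
ft_force: [0.7, 0.1, -0.6]
width: 61.3
```

{"name": "jog_arm", "arguments": {"steps": [{"turn": [0,0,0],"dp": [0,-0.2,0],"claw": 0.55},{"turn": [0,0,0],"dp": [0,-0.4,0],"claw": 0.55},{"turn": [0,0,0],"dp": [0,-0.6,0],"claw": 0.55},{"turn": [0,0,0],"dp": [0,-0.8,0],"claw": 0.55},{"turn": [0,0,0],"dp": [0,-1,0],"claw": 0.55}]}}

```text
t: 16.22
ee_pos: [527.7, -43.9, 112.6]
orientation: [-1.57, 0.025, -0.031]
ft_force: [-0.5, -0.4, -0.5]
width: 61.5
```

{"name": "jog_arm", "arguments": {"steps": [{"turn": [0,0,0],"dp": [0,-0.2,0],"claw": 0.55},{"turn": [0,0,0],"dp": [0,-0.4,0],"claw": 0.55},{"turn": [0,0,0],"dp": [0,-0.6,0],"claw": 0.55},{"turn": [0,0,0],"dp": [0,-0.8,0],"claw": 0.55},{"turn": [0,0,0],"dp": [0,-1,0],"claw": 0.55}]}}

```text
t: 16.63
ee_pos: [526.7, -125.4, 111.9]
orientation: [-1.57, 0.027, -0.03]
ft_force: [0.3, -0.8, -0.0]
width: 60.7
```

{"name": "jog_arm", "arguments": {"steps": [{"turn": [0,0,0],"dp": [0,-0.2,0.05],"claw": 0.55},{"turn": [0,0,0],"dp": [0,-0.4,0.05],"claw": 0.55},{"turn": [0,0,0],"dp": [0,-0.6,0.05],"claw": 0.55},{"turn": [0,0,0],"dp": [0,-0.8,0.05],"claw": 0.55},{"turn": [0,0,0],"dp": [0,-1,0.05],"claw": 0.55}]}}

```text
t: 17.05
ee_pos: [525.6, -206.6, 115.2]
orientation: [-1.569, 0.028, -0.03]
ft_force: [-0.8, -0.1, -0.4]
width: 61.2
```

{"name": "jog_arm", "arguments": {"steps": [{"turn": [0,0,0],"dp": [0,-0.2,0],"claw": 0.55},{"turn": [0,0,0],"dp": [0,-0.4,0],"claw": 0.55},{"turn": [0,0,0],"dp": [0,-0.6,0],"claw": 0.55},{"turn": [0,0,0],"dp": [0,-0.8,0],"claw": 0.55},{"turn": [0,0,0],"dp": [0,-1,0],"claw": 0.55}]}}

```text
t: 17.47
ee_pos: [525.1, -288.0, 114.8]
orientation: [-1.569, 0.029, -0.029]
ft_force: [0.2, 0.7, -0.6]
width: 60.7
```

{"name": "jog_arm", "arguments": {"steps": [{"turn": [0,0,0],"dp": [0,-0.2,0],"claw": 0.55},{"turn": [0,0,0],"dp": [0,-0.3,0],"claw": 0.55},{"turn": [0,0,0],"dp": [0,-0.3,0],"claw": 0.55},{"turn": [0,0,0],"dp": [0,-0.3,0],"claw": 0.55},{"turn": [0,0,0],"dp": [0,-0.3,0],"claw": 0.55}]}}

```text
t: 17.88
ee_pos: [524.9, -311.4, 114.6]
orientation: [-1.568, 0.029, -0.029]
ft_force: [-0.3, -0.3, -0.1]
width: 61.0
```

Run:
```python
from lid import *
d,T,o=shot("wrist");save(d,"w14.png");np.savez("/tmp/w14.npz",T=T,ee=o["ee_pos"],ori=o["orientation"],**d);print(o["ee_pos"],o["ft_force"],o["width"],o["qpos"].round(2))
P=cloud(d,T);h=cv2.cvtColor(d["img"],cv2.COLOR_RGB2HSV)
ee=o["ee_pos"]
print("held lid:");lid(d,T,ee[:2],ee[2]+45)
m=(np.hypot(P[:,:,0]-527.5,P[:,:,1]+210.5)<45)&(P[:,:,2]>73)&(P[:,:,2]<82)
Q=P[m];print("rim",len(Q),np.median(Q[:,2]))
(x,y),r=cv2.minEnclosingCircle(Q[:,:2].astype(np.float32));print("circ",x,y,r)
e=cv2.fitEllipse(Q[:,:2].astype(np.float32));print(e)
w=P[(np.hypot(P[:,:,0]-527.5,P[:,:,1]+210.5)<30)&(abs(P[:,:,2]-56)<3)];print("wax",len(w),np.median(w,axis=0))
```

```text
[ 524.86815402 -311.39142184  114.59230758] [-0.33401476 -0.29240759 -0.06228502] 60.99710254831953 [-0.56  0.5   1.72  0.    0.93 -0.52]
held lid:
plate 9945 z 159.63684825503822 knob 2397 knobtop z 179.4232149088465
knob circle 539.1776123046875 -307.3425598144531 26.556116104125977 bbmid [ 539.09199032 -310.72648161  180.06953926]
plate circle 528.60205078125 -312.54925537109375 37.17359924316406
width 58.7 az -11.0 c [ 526.7 -307.4] len 56.9
width 58.7 az -13.0 c [ 526.8 -307.8] len 57.4
width 58.8 az -12.0 c [ 526.8 -307.7] len 57.1
width 58.8 az -10.0 c [ 526.8 -307.2] len 56.7
rim 1910 77.62494783958536
circ 525.7159423828125 -211.99801635742188 27.639238357543945
((525.592041015625, -211.96194458007812), (50.690189361572266, 51.294620513916016), 104.0810317993164)
wax 4677 [ 525.53702379 -210.66245678   55.84738137]
```

View pics/w14.png

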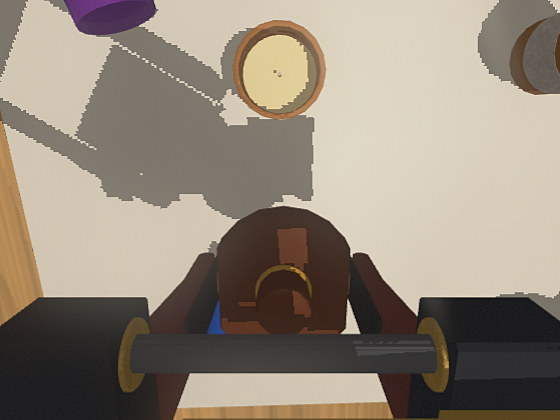

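Candle rim: centre (525.7,-212.0), z 77.6, radius 27.6, all as expected. Next, the held lid's centre from its front arc.

Run:
```python
from lid import *
from scipy.optimize import least_squares
d={k:v for k,v in np.load("/tmp/w14.npz").items()};T=d["T"];ee=d["ee"];P=cloud(d,T)
M=R.from_rotvec(d["ori"]).as_matrix();print("tool axis",M[:,1].round(4))
zp=159.64
top=(abs(P[:,:,2]-zp)<2.5)&(np.hypot(P[:,:,0]-ee[0],P[:,:,1]-ee[1])<42)
E=[]
for u in range(240,330,3):
    v=np.where(top[:,u])[0]
    if len(v): E.append((u,v[0]-.5))
p=onz(d,E,T,zp)
for r0 in(35,):
    r=least_squares(lambda c:np.hypot(p[:,0]-c[0],p[:,1]-c[1])-r0,ee[:2]);print("arc",r.x,np.abs(r.fun).max(), r.x-ee[:2])
kn=(abs(P[:,:,2]-zp-20)<2)&(np.hypot(P[:,:,0]-ee[0],P[:,:,1]-ee[1])<20)
q=P[kn];E=[]
for u in range(258,309,3):
    v=np.where(kn[:,u])[0]
    if len(v): E.append((u,v[0]-.5))
p=onz(d,E,T,zp+20); r=least_squares(lambda c:np.hypot(p[:,0]-c[0],p[:,1]-c[1])-11.5,ee[:2]);print("knob",r.x,np.abs(r.fun).max(),r.x-ee[:2], "bb",q.min(0),q.max(0))
# plate tilt
Q=P[top]; A=np.c_[Q[:,:2]-Q[:,:2].mean(0),np.ones(len(Q))];print("tilt",np.linalg.lstsq(A,Q[:,2],rcond=None)[0])
```

```text
tool axis [-1.0e-04  2.5e-03 -1.0e+00]
arc [ 524.21680914 -311.51380384] 0.6338985256149741 [-0.65134487 -0.122382  ]
knob [ 524.43897136 -311.53282367] 0.8691561055966659 [-0.42918266 -0.14140183] bb [ 513.28388046 -321.56149671  177.64821346] [ 535.12145036 -300.4824562   181.34314092]
tilt [-4.15829614e-03 -8.24236770e-04  1.59635154e+02]
```

{"name": "jog_arm", "arguments": {"steps": [{"turn": [0,0,0],"dp": [0,0.2,0],"claw": 0.55},{"turn": [0,0,0],"dp": [0,0.4,0],"claw": 0.55},{"turn": [0,0,0],"dp": [0,0.6,0],"claw": 0.55},{"turn": [0,0,0],"dp": [0,0.8,0],"claw": 0.55},{"turn": [0,0,0],"dp": [0,1,0],"claw": 0.55}]}}

```text
t: 18.35
ee_pos: [524.8, -228.8, 114.8]
orientation: [-1.568, 0.028, -0.027]
ft_force: [-0.3, 0.4, -1.2]
width: 60.8
```

{"name": "jog_arm", "arguments": {"steps": [{"turn": [0,0,0],"dp": [0.01,0.22,-0.05],"claw": 0.55},{"turn": [0,0,0],"dp": [0.01,0.22,-0.1],"claw": 0.55},{"turn": [0,0,0],"dp": [0.01,0.22,-0.2],"claw": 0.55},{"turn": [0,0,0],"dp": [0.01,0.22,-0.25],"claw": 0.55},{"turn": [0,0,0],"dp": [0.01,0.22,-0.25],"claw": 0.55},{"turn": [0,0,0],"dp": [0.01,0.22,-0.25],"claw": 0.55}]}}

```text
t: 18.85
ee_pos: [525.4, -211.6, 94.3]
orientation: [-1.568, 0.029, -0.027]
ft_force: [0.9, -1.2, -0.7]
width: 61.0
```

Run:
```python
from lid import *
d,T,o=shot("scene");t,Tt,_=shot("top")
print(o["ee_pos"],o["orientation"],o["ft_force"],o["width"]); goto(o,[526.2,-211.9,53],tool(-2,0))
a=d["img"][120:240,150:270,::-1];b=t["img"][170:270,320:420,::-1]
cv2.imwrite("pics/z15.png",np.hstack([cv2.resize(a,(400,400),interpolation=2),cv2.resize(b,(400,400),interpolation=2)]))
```

```text
[ 525.38380538 -211.60485796   94.26765872] [-1.56785974  0.02899586 -0.02738726] [ 0.93737634 -1.22824711 -0.68346716] 60.960881881974224
dp [0.01, -0.004, -0.516] turn [-0.001, -0.0, 0.0] deg 0.1777904237255871
```

View pics/z15.png

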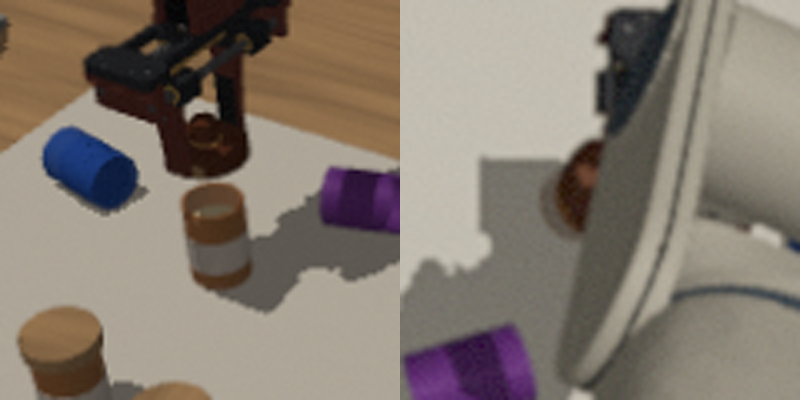

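{"name": "jog_arm", "arguments": {"steps": [{"turn": [0,0,0],"dp": [0.01,-0.003,-0.1],"claw": 0.55},{"turn": [0,0,0],"dp": [0.01,-0.003,-0.2],"claw": 0.55},{"turn": [0,0,0],"dp": [0.01,-0.003,-0.27],"claw": 0.55},{"turn": [0,0,0],"dp": [0.01,-0.003,-0.32],"claw": 0.55},{"turn": [0,0,0],"dp": [0.01,-0.003,-0.36],"claw": 0.55},{"turn": [0,0,0],"dp": [0.01,-0.003,-0.4],"claw": 0.55},{"turn": [0,0,0],"dp": [0.01,-0.003,-0.4],"claw": 0.55},{"turn": [0,0,0],"dp": [0.01,-0.003,-0.4],"claw": 0.55}]}}

```text
t: 19.62
ee_pos: [526.4, -212.0, 62.6]
orientation: [-1.568, 0.029, -0.028]
ft_force: [-1.2, -1.1, -1.0]
width: 61.0
```

Run:
```python
from lid import *
d,T,o=shot("scene")
print(o["ee_pos"],o["orientation"],o["ft_force"],o["width"]); goto(o,[526.2,-211.9,53],tool(-2,0))
a=d["img"][140:220,160:260,::-1]
cv2.imwrite("pics/z16.png",cv2.resize(a,None,fx=7,fy=7,interpolation=2))
```

```text
[ 526.44204648 -211.98150889   62.58124801] [-1.5680421   0.0286296  -0.02797711] [-1.22578657 -1.06553276 -0.99799747] 61.01271492581058
dp [-0.003, 0.001, -0.12] turn [-0.001, -0.0, 0.0] deg 0.16284648616549374
```

View pics/z16.png

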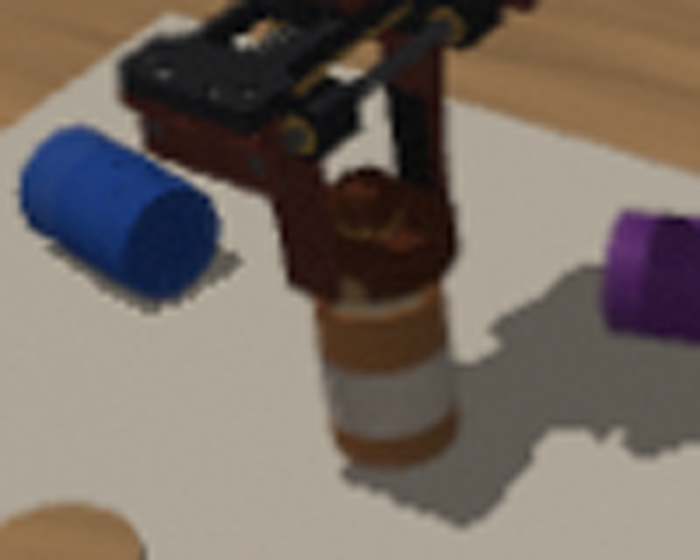

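The plug is right over the bore. I'll go down gently.

{"name": "jog_arm", "arguments": {"steps": [{"turn": [0,0,0],"dp": [0,0,-0.02],"claw": 0.55},{"turn": [0,0,0],"dp": [0,0,-0.04],"claw": 0.55},{"turn": [0,0,0],"dp": [0,0,-0.055],"claw": 0.55},{"turn": [0,0,0],"dp": [0,0,-0.07],"claw": 0.55},{"turn": [0,0,0],"dp": [0,0,-0.08],"claw": 0.55},{"turn": [0,0,0],"dp": [0,0,-0.09],"claw": 0.55},{"turn": [0,0,0],"dp": [0,0,-0.1],"claw": 0.55},{"turn": [0,0,0],"dp": [0,0,-0.1],"claw": 0.55},{"turn": [0,0,0],"dp": [0,0,-0.1],"claw": 0.55}]}}

```text
t: 20.42
ee_pos: [526.6, -212.0, 54.8]
orientation: [-1.568, 0.028, -0.028]
ft_force: [-0.1, -0.1, -1.3]
width: 61.1
```

Run:
```python
from lid import *
d,T,o=shot("scene");w,Tw,o=shot("wrist");save(w,"w17.png")
print(o["ee_pos"],o["ft_force"],o["width"]); goto(o,[526.2,-211.9,53],tool(-2,0))
a=d["img"][140:220,160:260,::-1]
cv2.imwrite("pics/z17.png",cv2.resize(a,None,fx=7,fy=7,interpolation=2))
P=cloud(w,Tw);print("plate z",np.median(P[215:255,283,2]))
```

```text
[ 526.62491197 -212.03726046   54.81878875] [ 0.88177168 -0.43709821 -1.19118111] 61.12492982734309
dp [-0.005, 0.002, -0.023] turn [-0.001, 0.0, 0.0] deg 0.15196096844173806
plate z 100.1270615187342
```

View pics/z17.png

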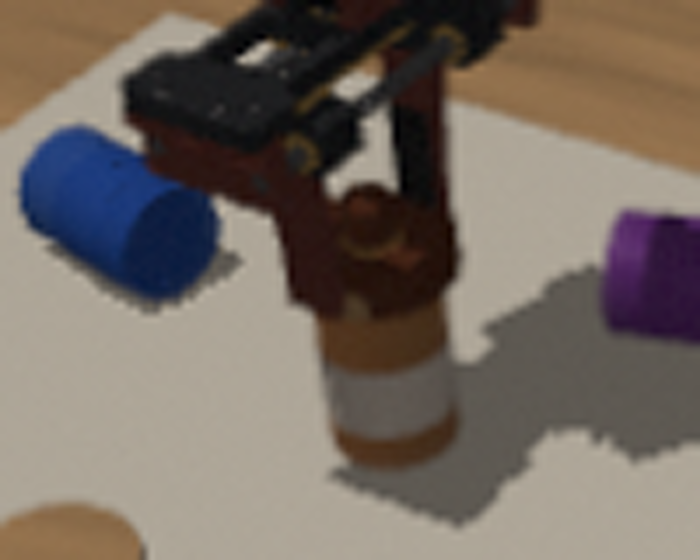

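{"name": "jog_arm", "arguments": {"steps": [{"turn": [0,0,0],"dp": [-0.004,0,-0.007],"claw": 0.55},{"turn": [0,0,0],"dp": [-0.004,0,-0.014],"claw": 0.55},{"turn": [0,0,0],"dp": [-0.004,0,-0.021],"claw": 0.55},{"turn": [0,0,0],"dp": [-0.004,0,-0.027],"claw": 0.55},{"turn": [0,0,0],"dp": [-0.004,0,-0.027],"claw": 0.55},{"turn": [0,0,0],"dp": [-0.004,0,-0.027],"claw": 0.55}]}}

```text
t: 21.02
ee_pos: [526.4, -212.1, 52.9]
orientation: [-1.568, 0.028, -0.029]
ft_force: [-1.1, 0.9, 2.0]
width: 61.1
```

Force rose by about 3 N, so the disc is on the rim. Releasing now.

{"name": "jog_arm", "arguments": {"steps": [{"turn": [0,0,0],"dp": [0,0,0],"claw": 0.55},{"turn": [0,0,0],"dp": [0,0,0],"claw": 0.55},{"turn": [0,0,0],"dp": [0,0,0],"claw": 0.75},{"turn": [0,0,0],"dp": [0,0,0],"claw": 0.85},{"turn": [0,0,0],"dp": [0,0,0],"claw": 0.95},{"turn": [0,0,0],"dp": [0,0,0],"claw": 1},{"turn": [0,0,0],"dp": [0,0,0],"claw": 1},{"turn": [0,0,0],"dp": [0,0,0],"claw": 1},{"turn": [0,0,0],"dp": [0,0,0],"claw": 1},{"turn": [0,0,0],"dp": [0,0,0],"claw": 1},{"turn": [0,0,0],"dp": [0,0,0],"claw": 1}]}}

```text
t: 21.93
ee_pos: [526.4, -212.1, 52.9]
orientation: [-1.568, 0.028, -0.028]
ft_force: [0.5, -0.7, -0.7]
width: 88.0
```

Run:
```python
from lid import *
d,T,o=shot("scene");w,Tw,o=shot("wrist");save(w,"w18.png")
print(o["ee_pos"],o["ft_force"],o["width"])
a=d["img"][140:220,160:260,::-1]
cv2.imwrite("pics/z18.png",cv2.resize(a,None,fx=7,fy=7,interpolation=2))
P=cloud(w,Tw);print("plate z",np.median(P[215:255,283,2]))
```

```text
[ 526.46250701 -212.09121192   52.90984523] [-0.22823419 -0.51079361  0.52738533] 87.68594103824695
plate z 97.83860372659974
```

View pics/z18.png

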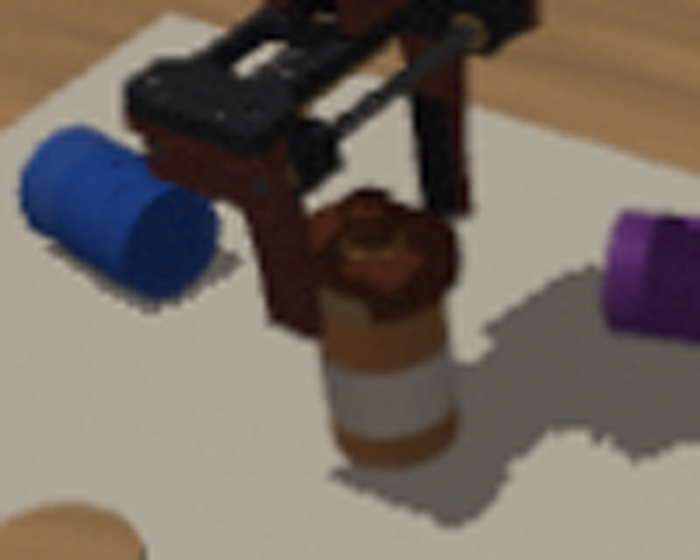

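View pics/w18.png

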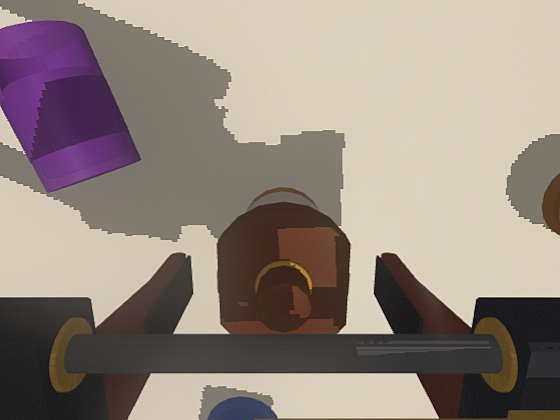

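The set is seated: plate top at 97.8 against 98 expected. I'll raise so the tips are about 3 mm above the plate, then close on the knob.

{"name": "jog_arm", "arguments": {"steps": [{"turn": [0,0,0],"dp": [0,0,0.1],"claw": 1},{"turn": [0,0,0],"dp": [-0.005,0,0.2],"claw": 1},{"turn": [0,0,0],"dp": [-0.005,0,0.23],"claw": 1},{"turn": [0,0,0],"dp": [-0.005,0,0.23],"claw": 0.8},{"turn": [0,0,0],"dp": [-0.005,0,0.23],"claw": 0.4},{"turn": [0,0,0],"dp": [-0.005,0,0.23],"claw": 0.4},{"turn": [0,0,0],"dp": [-0.005,0,0.23],"claw": 0.4},{"turn": [0,0,0],"dp": [-0.005,0,0.23],"claw": 0.4},{"turn": [0,0,0],"dp": [-0.005,0,0.23],"claw": 0.4},{"turn": [0,0,0],"dp": [-0.005,0,0.23],"claw": 0.4},{"turn": [0,0,0],"dp": [-0.005,0,0.23],"claw": 0.4},{"turn": [0,0,0],"dp": [-0.005,0,0.23],"claw": 0.4}]}}

```text
t: 23.03
ee_pos: [526.0, -212.1, 71.2]
orientation: [-1.568, 0.028, -0.028]
ft_force: [0.2, -1.0, 0.5]
width: 35.7
```

Run:
```python
from lid import *
w,Tw,o=shot("wrist");save(w,"w19.png");d,T,o=shot("scene")
print(o["ee_pos"],o["ft_force"],o["width"])
a=d["img"][140:220,160:260,::-1]
cv2.imwrite("pics/z19.png",cv2.resize(a,None,fx=7,fy=7,interpolation=2))
P=cloud(w,Tw);M=R.from_rotvec(o["orientation"]).as_matrix();Q=(P-o["ee_pos"])@M
kn=(abs(P[:,:,2]-117.8)<2)&(np.hypot(P[:,:,0]-526,P[:,:,1]+212)<16)
print("knob tool x",Q[kn][:,0].min(),Q[kn][:,0].max())
for v in (252,255,258,264): 
  for s in(-1,1): 
    m=(s*Q[v,:,0]>12)&(s*Q[v,:,0]<30)&(Q[v,:,1]<-29.5)
    if m.any(): print(v,s,Q[v,m][np.argmin(abs(Q[v,m,0]))].round(1))
```

```text
[ 525.9845395  -212.09000055   71.21366902] [ 0.19747519 -0.00309744 -0.4107398 ] 35.25336091725706
knob tool x -11.102132989229602 10.615401892364085
252 -1 [-23.1 -31.2  12.3]
252 1 [ 21.8 -30.4  12. ]
255 -1 [-19.1 -29.6  10.1]
255 1 [ 17.5 -31.2  10.8]
258 -1 [-18.5 -34.6  10.6]
258 1 [ 17.2 -34.5  10.6]
264 -1 [-18.4 -36.5   8.4]
264 1 [ 17.  -36.7   8.5]
```

View pics/w19.png

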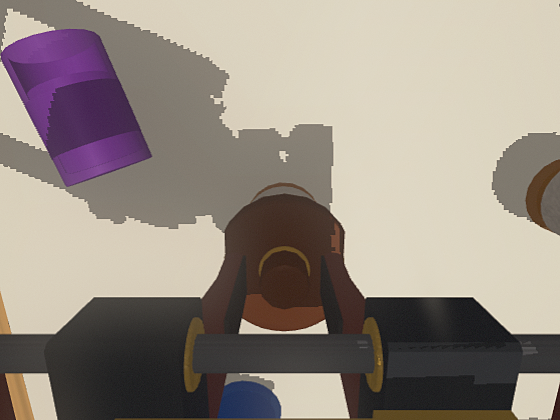

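View pics/z19.png

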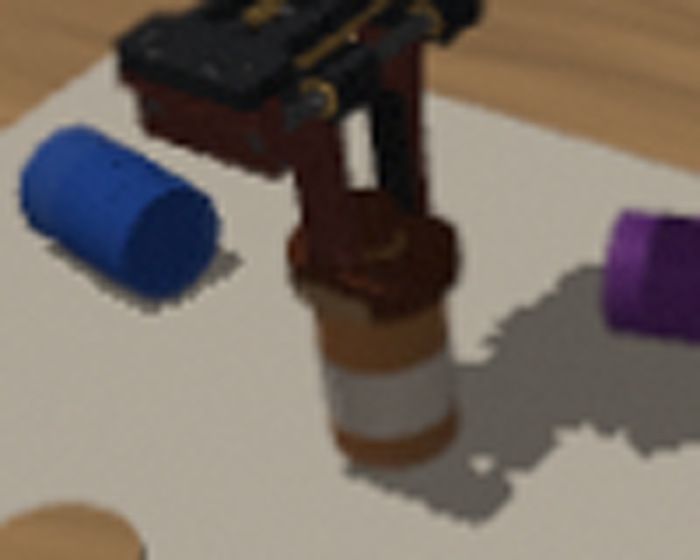

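{"name": "jog_arm", "arguments": {"steps": [{"turn": [0,0,0],"dp": [0.004,0,0],"claw": 0.36},{"turn": [0,0,0],"dp": [0.004,0,0],"claw": 0.32},{"turn": [0,0,0],"dp": [0.004,0,0],"claw": 0.29},{"turn": [0,0,0],"dp": [0.004,0,0],"claw": 0.27},{"turn": [0,0,0],"dp": [0.004,0,0],"claw": 0.26},{"turn": [0,0,0],"dp": [0.004,0,0],"claw": 0.25},{"turn": [0,0,0],"dp": [0.004,0,0],"claw": 0.22},{"turn": [0,0,0],"dp": [0.004,0,0],"claw": 0.18},{"turn": [0,0,0],"dp": [0.004,0,0],"claw": 0.15},{"turn": [0,0,0],"dp": [0.004,0,0],"claw": 0.15},{"turn": [0,0,0],"dp": [0.004,0,0],"claw": 0.15},{"turn": [0,0,0],"dp": [0.004,0,0],"claw": 0.15}]}}

```text
t: 24.13
ee_pos: [526.3, -212.1, 71.2]
orientation: [-1.568, 0.028, -0.028]
ft_force: [0.7, 0.3, -0.1]
width: 22.3
```

{"name": "jog_arm", "arguments": {"steps": [{"turn": [0,0,0],"dp": [0,0,0],"claw": 0.15},{"turn": [0,0,0],"dp": [0,0,0],"claw": 0.15},{"turn": [0,0,0],"dp": [0,0,0],"claw": 0.15}]}}

```text
t: 24.38
ee_pos: [526.4, -212.1, 71.3]
orientation: [-1.568, 0.028, -0.028]
ft_force: [-0.1, 0.0, 0.2]
width: 21.8
```

It holds the knob at 22 mm. I'll lift slowly and straight up, 68 mm.

{"name": "jog_arm", "arguments": {"steps": [{"turn": [0,0,0],"dp": [0,0,0.02],"claw": 0.15},{"turn": [0,0,0],"dp": [0,0,0.06],"claw": 0.15},{"turn": [0,0,0],"dp": [0,0,0.12],"claw": 0.15},{"turn": [0,0,0],"dp": [0,0,0.2],"claw": 0.15},{"turn": [0,0,0],"dp": [0,0,0.3],"claw": 0.15},{"turn": [0,0,0],"dp": [0,0,0.42],"claw": 0.15},{"turn": [0,0,0],"dp": [0,0,0.55],"claw": 0.15},{"turn": [0,0,0],"dp": [0,0,0.67],"claw": 0.15},{"turn": [0,0,0],"dp": [0,0,0.77],"claw": 0.15},{"turn": [0,0,0],"dp": [0,0,0.85],"claw": 0.15},{"turn": [0,0,0],"dp": [0,0,0.85],"claw": 0.15},{"turn": [0,0,0],"dp": [0,0,0.85],"claw": 0.15}]}}

```text
t: 25.38
ee_pos: [526.5, -212.2, 139.7]
orientation: [-1.569, 0.028, -0.029]
ft_force: [-0.4, 0.9, -0.4]
width: 22.1
```

{"name": "jog_arm", "arguments": {"steps": [{"turn": [0,0,0],"dp": [0,0,0],"claw": 0.15},{"turn": [0,0,0],"dp": [0,0,0],"claw": 0.15},{"turn": [0,0,0],"dp": [0,0,0],"claw": 0.15},{"turn": [0,0,0],"dp": [0,0,0],"claw": 0.15},{"turn": [0,0,0],"dp": [0,0,0],"claw": 0.15},{"turn": [0,0,0],"dp": [0,0,0],"claw": 0.15}]}}

```text
t: 25.88
ee_pos: [526.5, -212.1, 139.5]
orientation: [-1.568, 0.028, -0.029]
ft_force: [-0.6, 0.5, -1.5]
width: 22.7
```

Run:
```python
from lid import *
w,Tw,o=shot("wrist");save(w,"w20.png");d,T,o=shot("scene");save(d,"s20.png")
print(o["ee_pos"],o["ft_force"],o["width"],abs(o["qvel"]).max())
a=d["img"][110:230,150:270,::-1]
cv2.imwrite("pics/z20.png",cv2.resize(a,None,fx=5,fy=5,interpolation=2))
P=cloud(w,Tw);top=(abs(P[:,:,2]-166)<6)&(np.hypot(P[:,:,0]-526,P[:,:,1]+212)<33)
Q=P[top]; A=np.c_[Q[:,:2]-Q[:,:2].mean(0),np.ones(len(Q))];print("plate tilt,z",np.linalg.lstsq(A,Q[:,2],rcond=None)[0],len(Q))
Ps=cloud(d,T); m=(np.hypot(Ps[:,:,0]-526,Ps[:,:,1]+212)<40)&(Ps[:,:,2]>86)&(Ps[:,:,2]<100);q=Ps[m];print("inner disc top",len(q),np.percentile(q,[2,50,98],axis=0).round(1))
```

```text
[ 526.46029786 -212.14241795  139.53806285] [ 0.05211955 -0.03752909 -0.25852165] 22.25720308200722 0.0011550742030411168
plate tilt,z [1.59818547e-03 2.99621411e-04 1.66246461e+02] 6576
inner disc top 258 [[ 499.4 -237.1   86.3]
 [ 530.5 -207.    91.3]
 [ 557.3 -179.9   93.9]]
```

View pics/z20.png

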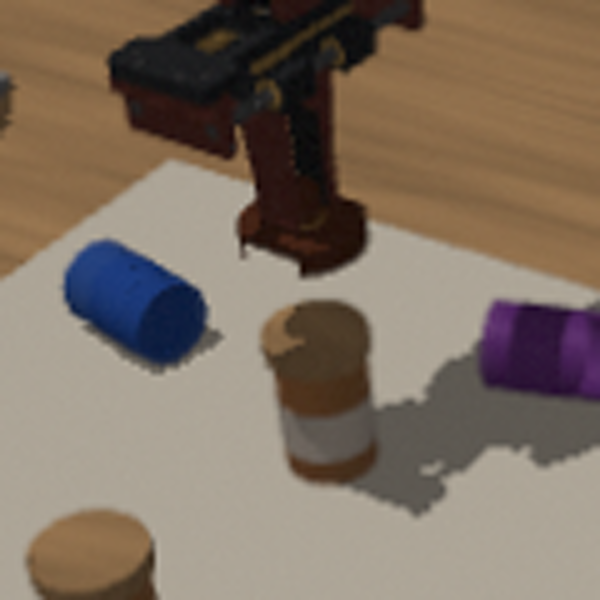

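View pics/w20.png

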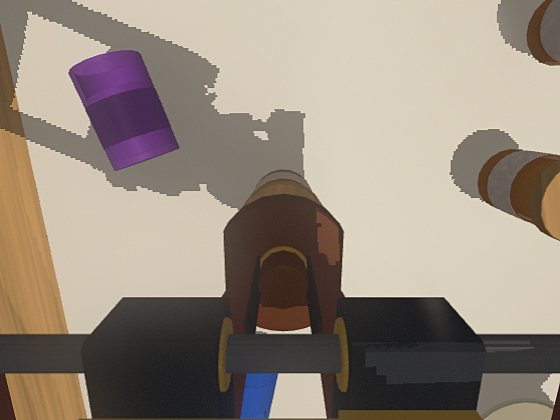

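View pics/s20.png

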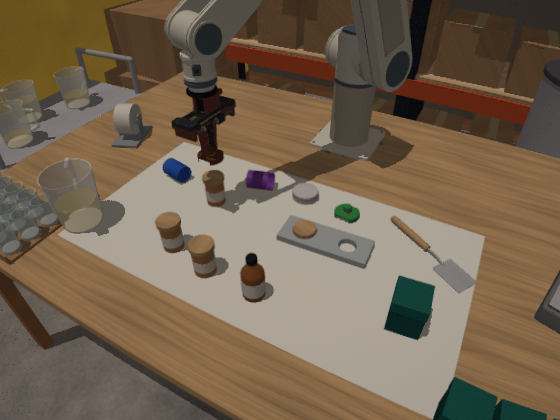

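The outer lid is held level (tilt about 0.002 rad, plate top at z 166). The inner lid is seated with its top near z 92, and everything else is where it was. Handing in.

Run:
```python
from workcell import ctrl
print(ctrl.close_job()); o=ctrl.get_obs();print(o["t"],o["width"],o["ee_pos"])
```

```text
the job is handed in; nothing more can be done
None
the job is handed in; nothing more can be done
```

I stood the amber candle up, brought the nested lids over together and seated them in the glass. I then lifted off the dark outer lid by its knob and handed the job in at about 26 s, still holding it. `close_job()` gave no verdict, so this rests on my own checks.

**Candle:** the first grasp was not clean. The fingers closed above the glass's axis and slipped off during the lift, and that happened to tip the candle upright. It stood free afterwards: rim level at z 77.6 mm, radius 27.6 mm, both as expected. I did not stand it up as planned, but the result was right.

**TCP disagreement:** wrist depth showed the finger ends about 30 mm behind the reported TCP. My first pinch on the lids therefore closed above the plate, beside the knob, with no force reading. I allowed for the offset and regripped.

**Lids:** the pinch at the flats held at 61 mm on the 62 mm disc, and both lids rose level. Contact on lowering was about 3 N. After release, the outer plate's top was at 97.8 mm (98 when fully seated).

**Final state:**
- The outer lid is held at 22 mm on the 23 mm knob, tilted about 0.002 rad and still. Its plate top is at 166 mm, so the knob is about 91 mm above the inner lid's centre.
- The inner lid's top is near z 92 mm from the scene camera, consistent with seated. That is a coarser check than the others.
- In the last scene view, the other objects looked undisturbed. I checked those by eye, not by measurement.

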